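# Teach the ribbon synthesizer its ribbon with the stylus

### The arm

A 6-joint arm with a two-finger parallel gripper is mounted at the origin on the work surface. World frame = base frame: x ahead of the robot, y to its left, z up, the work surface at z = 0. Lengths are in mm, angles in rad, forces in N, time in s.
With the tool pointing down it reaches from about 300 to 825 mm from the base axis. Payload 5.4 kg.
Tool frame: the origin (TCP) lies midway between the tips of the shut fingers; the grasp point (between the pads) lies 19 mm behind it; z points along the fingers, y is the line along which they close (so a half turn about z gives the same grasp; the last joint's range is limited). The gripper opens to 92 mm and grips with 3 to 60 N. Pads are 20 mm wide; open, the fingers measure 128 mm over their backs; the gripper's body (75 mm by 189 mm) begins 69 mm behind the grasp point.
Start: joints at [0.989, 0.158, 1.597, -0, 1.386, -0.21], TCP at [208.902, 535.692, 214.601] pointing down, gripper open.
Joint ranges: [-2.91, 2.91], [-0.94, 2.29], [0.18, 2.7], [-1.29, 4.43], [0.17, 2.64], [-3, 3]. Speed limits (rad/s): [2.57, 2.57, 3.14, 3.14, 3.14, 3.14].

### API

Orientations are given as [roll, pitch, yaw] about the fixed x, y, z axes, in that order (R = Rz(yaw) Ry(pitch) Rx(roll)).
In Python, from plant import robot gives the robot as it stands.
- The arm moves only by the tool apply_moves, never from a script. Its argument "plan" is a list of rows, each an object with "travel": the shift along the tool's x, y, z in cm, a list of three; "turn": the turn about the tool's z in units of 8 degrees (1.0 is 8 degrees); "fingers": the finger opening in cm, from 0 to 9.19. In form: [{"travel": [tx, ty, tz], "turn": turn, "fingers": fingers}, ...]. A call has 1 to 10 rows; each row is the pose to reach, as a shift and turn from the pose commanded when the call began, along the tool's axes at that moment; what a row does not reach only later rows make up. A row lasts 1/10 s, in which the tool goes at most 50 mm and 8.59 degrees, less where a joint would pass 70% of its speed; a pose out of reach is approached as far as the arm can. A call with a gripper value outside its range is refused whole. The fingers move at their own pace and stop on an object; the grip force is fixed at half the most. Time passes only in rows, so rows that repeat a pose let the fingers close. It gives the time, the measured TCP pose, the force, the opening and the grip force at its end, in the units of the state.
- robot.get_obs(): the state, without advancing time (a new reading comes with each control period).
- robot.get_image(name): name is "scene" or "top"; returns (picture, depth): 384x512x3 uint8, red, green, blue; 384x512 float32, mm along the optical axis (not along the pixel's ray), 0 where there is no reading.
- robot.get_calibration(name): a dict with "vertical_fov" (degrees; the focal length in pixels is half the picture's height over the tangent of half this angle, whatever the lens; pixels are square), "cx", "cy" (the principal point, pixels), "eye" and "attitude" of the camera in the world. Camera axes: x right, y up, looking along -z (the intrinsics and any distortion apply to the point x, -y, -z); pixel columns grow to the right and rows downward; lengths in mm; the calibration is good to about 2 mm. A picture is of the moment at which its call begins. get_calibration takes no time and is no camera call.
- robot.sign_off(): hands the job in; it is judged then, once.
The state is a dict: "t": time; "joint_positions": joint angles; "joint_vel": joint speeds; "joint_efforts": joint torques, N m; "eef_pos": TCP position; "tcp_rot": TCP orientation; "force": force on the tool from outside, world axes, zero at the start; "moment": the same for the moment, N m; "grip_width": finger opening in mm; "finger_force": force on a finger pad.
Only numpy, scipy, OpenCV 4.12 (cv2) and the standard library are available. Lean on these libraries where they do the work, as an engineer would, in place of code of your own. Each camera call takes 0.05 s, during which the arm holds its last target. There are 200 camera calls.

### The job

Calibrate the ribbon synthesizer: pull its round cap all the way up, take the stylus out of its stand and, holding it square to the sloping panel, run its tip lightly along the sprung strip in the crooked groove: set it down at the end nearest the cap, keep the strip pressed in the whole way, no faster than 5 cm a second, and lift it only at the far end. Then put the stylus back in its stand as it was and press the cap fully home, disturbing nothing else on the table.

Things in the scene. Friction and masses are not known exactly. Their poses are not given: they have to be found in the camera images.
- panel: Grey 190 x 320 mm face of a fixed desktop synthesizer, facing away from the robot: it slopes up 30 degrees towards the robot. End cheeks stand 4 mm proud. Origin: centre of the face, on its surface; x up the slope, y along it to the robot's right, z square out. Carries the cap (x 0, y 118 mm), the groove, four knobs 12 mm high at x 75, y -100 to 20 mm.
- ribbon (a joint): How far the sprung strip in the groove is pressed in, m: 0 untouched, 0.005 at its stop; moves as one piece straight into the panel, about 1.2 N to start plus 0.6 N per mm. 1 to 4 mm all along is a good light press.
- seam_start (a point): Start of the groove, nearest the cap: middle of the unpressed strip, 9 mm before the groove's closed end; panel frame x -12, y 70, z 6 mm. The groove is 9 mm wide between aluminium rails 8 mm wide that stand 10 mm off the face; its floor is the dark steel strip, 4 mm below the rail tops. Straight legs join the four seam points in order.
- seam_bend1 (a point): First bend of the groove, on the middle of the unpressed strip; panel frame x -12, y 20, z 6 mm.
- seam_bend2 (a point): Second bend of the groove, on the middle of the unpressed strip; panel frame x 16, y -30, z 6 mm.
- seam_end (a point): Far end of the groove, on the middle of the unpressed strip, 9 mm before the closed end; panel frame x 16, y -80, z 6 mm.
- cap (a joint): How far the round cap is pulled up square out of the panel, m: 0 fully home, 0.012 fully up at its stop. Friction of about 5 N holds it wherever it is left. It starts home, or up to 1.5 mm up.
- cap_top (a point): Centre of the top of the round black cap, 27 mm across and 32 mm tall; with the cap home it is 34 mm out from the panel face. Axes as the panel's; it moves with the cap. The groove's rails begin 33 mm from the cap's axis; all else within 40 mm is bare, but for the end cheek 30 mm away.
- stylus: Loose 60 to 130 g stylus, 121 mm long: black square handle 20 x 20 mm (61 to 121 mm from the tip), square collar 34 x 34 mm (55 to 61 mm), steel shank 9 mm across narrowing at 30 to 22 mm to a round-ended 5 mm pin. Origin at the very tip, z up to the handle, x and y square to the handle's faces. At first it hangs upright by its collar in the stand, tip 14 mm above the table.
- stylus_tip (a point): The very tip of the stylus (same place as the stylus origin).
- stand: Fixed stand, base 90 x 90 mm, 8 mm thick, with a level fork plate, top 69 mm above the table: two tines, slot 18 mm wide, open towards the stand's -x and closed 14 mm beyond the stylus axis. Origin under the middle of its base, straight below where the stylus hangs. It is left or right of the synthesizer.
- stand_seat (a point): Point in the slot, level with the top of the fork plate, where the stylus axis belongs; the underside of the collar rests at this height (tip 55 mm below it).
- pedal: Bystander: loose aluminium effects pedal 120 x 75 x 54 mm, on the other side from the stand. Origin under its centre.
- tuner: Bystander: loose black tuner 45 x 70 x 22 mm beyond the synthesizer on the right. Origin under its centre.
- mug: Bystander: loose white mug, 80 mm across, 95 mm tall, on the side of the synthesizer away from the robot. Origin under its centre.
- cowbell: Bystander: loose dark steel cowbell lying down, about 125 x 70 x 35 mm, beyond the synthesizer on the left. Origin under its wide end.
- jar: Bystander: loose glass jar with metal lid, 60 mm across, 75 mm tall, behind on the left. Origin under its centre.
- mic: Bystander: loose microphone in its clip, lying down, about 160 x 48 x 48 mm, behind on the right. Origin under its tail end.
Mind the look-alikes: they are no part of the job. Leave any red look-alike of the stylus alone.

How it is judged (in metres and radians):
On the way, in this order (a step that is already met when the one before it is completed fails the run):
1. the cap is pulled up (9 mm or more) and let go (value of joint cap above 0.009 m and contact force between the fingers and panel below 0.1 N), for 0.2 s.
2. cap still up, the stylus tip, within 17 degrees of square to the panel, presses the strip at the start of the groove (within 7 mm) (distance between stylus_tip and seam_start below 0.007 m and value of joint ribbon above 0.0005 m and angle between the z axis of stylus and the z axis of panel, either way round below 0.3 rad and value of joint cap above 0.009 m), for 0.05 s.
3. likewise at the first bend (distance between stylus_tip and seam_bend1 below 0.007 m and value of joint ribbon above 0.0005 m and angle between the z axis of stylus and the z axis of panel, either way round below 0.3 rad and value of joint cap above 0.009 m), for 0.05 s.
4. likewise at the second bend (distance between stylus_tip and seam_bend2 below 0.007 m and value of joint ribbon above 0.0005 m and angle between the z axis of stylus and the z axis of panel, either way round below 0.3 rad and value of joint cap above 0.009 m), for 0.05 s.
5. likewise at the far end (distance between stylus_tip and seam_end below 0.007 m and value of joint ribbon above 0.0005 m and angle between the z axis of stylus and the z axis of panel, either way round below 0.3 rad and value of joint cap above 0.009 m), for 0.05 s.
6. the stylus stands released in its stand while the cap is still up (horizontal distance between stylus_tip and stand_seat below 0.009 m and z of stylus_tip in the frame of stand_seat below -0.052 m and angle between stylus's own z axis and vertical below 0.1 rad and contact force between the fingers and stylus below 0.1 N and linear speed of stylus below 0.02 m/s and value of joint cap above 0.004 m), for 0.2 s.
At the end, for the whole second after the job is handed in: The cap is home (less than 2 mm up) and the stylus stands at rest and released in its stand, its tip within 9 mm sideways of the seat point and at least 52 mm below it (collar down on the fork), upright within 6 degrees (value of joint cap below 0.002 m and horizontal distance between stylus_tip and stand_seat below 0.009 m and z of stylus_tip in the frame of stand_seat below -0.052 m and angle between stylus's own z axis and vertical below 0.1 rad and contact force between the fingers and stylus below 0.1 N and linear speed of stylus below 0.02 m/s); the robot touches nothing.
It fails at once if between the ends of the groove the tip comes down on, leaves or hovers within 6 mm of the rails without pressing the strip (y of stylus_tip in the frame of panel between -0.066 and 0.056 m and x of stylus_tip in the frame of panel between -0.031 and 0.035 m and z of stylus_tip in the frame of panel below 0.016 m and value of joint ribbon below 0.0002 m).
It fails at once if between the ends of the groove the stylus moves faster than 6 cm/s (y of stylus_tip in the frame of panel between -0.066 and 0.056 m and x of stylus_tip in the frame of panel between -0.031 and 0.035 m and z of stylus_tip in the frame of panel below 0.016 m and linear speed of stylus above 0.06 m/s).
It fails at once if the stylus is pressed on the synthesizer with more than 20 N (contact force between stylus and panel above 20 N).
It fails at once if the pedal, tuner, mug, cowbell, jar or microphone is moved more than 3 cm (distance of any of pedal, tuner, mug, cowbell, jar, mic from where it was at the start of the episode above 0.03 m).
It also fails if it takes over 72 s, if anything falls off the work surface, if the arm or the gripper's body presses on something with over 40 N, if the wrist force passes 120 N, or if a joint passes its speed limit or range.

## Working session

There is one attempt and no reset: what is moved stays moved. The work goes in short steps, Python scripts to look and compute and a tool call to move; the robot and the scene stay as the last step left them, time stands still between calls to the robot, and variables do not carry over. Pictures are saved under pics/ and viewed, at most 10 in all, crops included, and the job is handed in when it is done.

Besides the shell and the picture viewer there is one more tool, called after "Emit:" as name(argument=value, ...), one argument or row to a line, values as JSON. apply_moves: Moves the arm, as the interface text tells. Its arguments: {"type":"object","properties":{"plan":{"type":"array","items":{"type":"object","properties":{"travel":{"type":"array","items":{"type":"number"}},"turn":{"type":"number"},"fingers":{"type":"number"}}}}},"required":["plan"]}

```bash
ls; mkdir -p pics
python3 - <<'E'
from plant import robot
import cv2, numpy as np
for n in ("scene","top"):
    im,d=robot.get_image(n); cv2.imwrite(f"pics/{n}0.png",im[:,:,::-1]); np.save(f"pics/{n}0.npy",d); print(n,robot.get_calibration(n), (d>0).mean())
o=robot.get_obs(); print(o)
E
```

```text
pics
scene {'vertical_fov': 51.79624277413614, 'cx': 249.95079211610647, 'cy': 192.841653480721, 'eye': array([1378.89137675, -421.70838676,  681.10812959]), 'attitude': array([1.00604626, 0.00364486, 1.15295767])} 0.9961344401041666
top {'vertical_fov': 57.53868018336883, 'cx': 258.6629296960135, 'cy': 193.32526618572913, 'eye': array([ 358.06201614,  -59.07854921, 1113.43629807]), 'attitude': array([ 0.22504562,  0.00307397, -1.64799472])} 0.9956105550130209
{'t': 0.1, 'joint_positions': array([ 9.88926883e-01,  1.58960719e-01,  1.59808186e+00, -1.52446173e-05,
        1.38617584e+00, -2.10111751e-01]), 'joint_vel': array([ 0.00098241, -0.00219746, -0.00075292,  0.00117062,  0.00210807,
       -0.00110739]), 'joint_efforts': array([ 7.28443756e-04, -3.86505854e+01, -3.22959280e+01,  7.03124190e-02,
        3.39582888e-02, -7.79491688e-05]), 'eef_pos': array([208.5936587 , 535.24215468, 213.74382819]), 'tcp_rot': array([-3.13999952e+00, -3.24432457e-04,  2.76983751e+00]), 'force': array([-0.6527595 , -0.00731777,  0.06866345]), 'moment': array([-0.03292077, -0.01818711, -0.01424181]), 'finger_force': 0.0, 'grip_width': 91.65693623946298}
```

View pics/scene0.png

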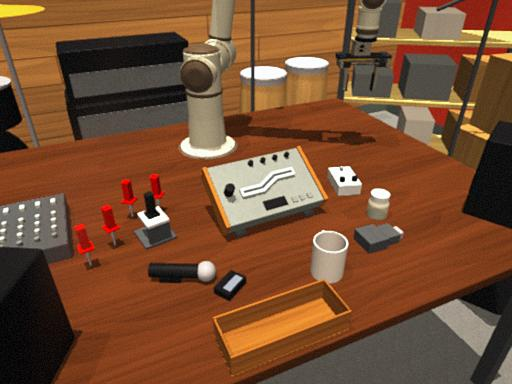

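View pics/top0.png

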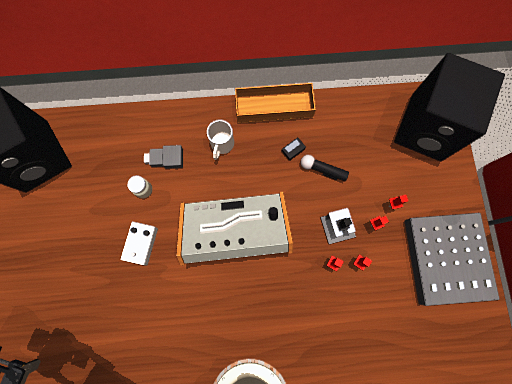

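Candidates for the stylus: the black handle with white collar in the grey stand, scene (152,205) / top (345,225). The red look-alikes are at scene (84,240), (110,215), (128,190) and (156,185). I choose the black one. The round cap is at top (273,213) / scene (230,190). A close crop comes next, to check the choice.

```bash
cat > h.py <<'E'
import numpy as np, cv2
from scipy.spatial.transform import Rotation as Ro
from plant import robot
C={n:robot.get_calibration(n) for n in ("scene","top")}
def cam(n):
    c=C[n]; f=192/np.tan(np.radians(c["vertical_fov"]/2)); return f,c["cx"],c["cy"],np.array(c["eye"]),Ro.from_euler("xyz",c["attitude"]).as_matrix()
def ray(n,u,v):
    f,cx,cy,e,R=cam(n); return e,R@np.array([(u-cx)/f,-(v-cy)/f,-1.])
def proj(n,P):
    f,cx,cy,e,R=cam(n); q=(np.asarray(P)-e)@R; return np.stack([cx-f*q[...,0]/q[...,2],cy+f*q[...,1]/q[...,2]],-1)
def onz(n,u,v,z):
    e,d=ray(n,u,v); return e+d*(z-e[2])/d[2]
def tri(a,b):
    e1,d1=ray("scene",*a); e2,d2=ray("top",*b)
    s=np.linalg.lstsq(np.stack([d1,-d2],1),e2-e1,rcond=None)[0]; p,q=e1+s[0]*d1,e2+s[1]*d2
    return (p+q)/2,np.linalg.norm(p-q)
def cloud(n,D):
    f,cx,cy,e,R=cam(n); v,u=np.mgrid[:384,:512]; return e+np.stack([(u-cx)/f*D,-(v-cy)/f*D,-D],-1)@R.T
E
python3 - <<'E'
import cv2,numpy as np
t=cv2.imread("pics/top0.png")[180:280,165:431]; s=cv2.imread("pics/scene0.png")[145:245,70:336]
cv2.imwrite("pics/crop.png",np.vstack([cv2.resize(i,None,fx=3,fy=3,interpolation=cv2.INTER_CUBIC) for i in(t,s)]))
from h import *
P=cloud("top",np.load("pics/top0.npy")); Q=cloud("scene",np.load("pics/scene0.npy"))
for u,v in [(210,209),(250,205),(273,213),(150,300),(345,225),(340,214),(220,245)]: print("top",(u,v),P[v,u].round(1))
for u,v in [(260,190),(230,190),(152,200),(220,300),(150,215)]: print("sc",(u,v),Q[v,u].round(1))
E
```

```text
top (210, 209) [559.6  76.7  68.7]
top (250, 205) [561.9 -45.3  71.9]
top (273, 213) [ 521.4 -109.5  134.9]
top (150, 300) [304.6 283.1  -5. ]
top (345, 225) [ 472.  -308.8  132.5]
top (340, 214) [ 513.7 -314.3   69.1]
top (220, 245) [443.1  44.9 136.2]
sc (260, 190) [534.3 -18.4  97.6]
sc (230, 190) [ 541.8 -110.3  125.4]
sc (152, 200) [ 492.8 -308.3  117.8]
sc (220, 300) [ 779.3 -232.2   -1. ]
sc (150, 215) [ 496.1 -320.1   75.7]
```

View pics/crop.png

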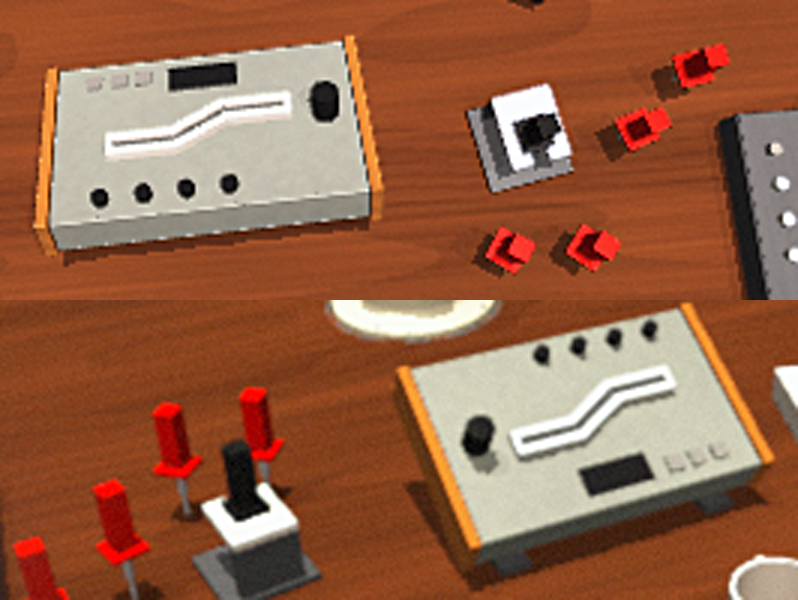

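The crop confirms the choice. Black stylus handle sits in the white fork plate, top crop (540,130) and scene crop (240,480), with the slot opening towards the robot. All the red ones stand apart, on the table. Next I measure the features.

```bash
cat > m.py <<'E'
from h import *
from scipy.optimize import least_squares
def blobs(n,box,lo,hi,mina):
    im=cv2.imread(f"pics/{n}0.png"); x0,y0,x1,y1=box
    c=cv2.resize(im[y0:y1,x0:x1],None,fx=4,fy=4,interpolation=cv2.INTER_CUBIC)
    m=cv2.inRange(c.max(2),lo,hi) if hi<255 else cv2.inRange(c.min(2),lo,255)
    out=[]
    for k in cv2.findContours(m,cv2.RETR_EXTERNAL,cv2.CHAIN_APPROX_NONE)[0]:
        a=cv2.contourArea(k)/16
        if a<mina: continue
        M=cv2.moments(k); z=lambda p:(np.asarray(p,float)+.5)/4-.5+[x0,y0]
        out.append((a,z([M["m10"]/M["m00"],M["m01"]/M["m00"]]),z(k[:,0])))
    return out
E
python3 - <<'E'
from m import *
B={"top":(182,190,290,262),"scene":(195,145,325,225)}
for n,b in B.items():
    print(n,"rails",[(round(a),c.round(2)) for a,c,_ in blobs(n,b,205,255,40)])
    print(n,"black",[(round(a),c.round(2)) for a,c,_ in blobs(n,b,0,75,8)])
S={"top":(318,200,362,246),"scene":(130,185,180,250)}
for n,b in S.items():
    print(n,"white",[(round(a),c.round(2),cv2.minAreaRect(k.astype(np.float32))) for a,c,k in blobs(n,b,190,255,40)])
    print(n,"black",[(round(a),c.round(2),cv2.minAreaRect(k.astype(np.float32))) for a,c,k in blobs(n,b,0,60,8)])
t=cv2.imread("pics/top0.png")[202:246,318:362]; s=cv2.imread("pics/scene0.png")[186:246,130:180]
cv2.imwrite("pics/crop2.png",np.hstack([cv2.resize(t,(440,440),interpolation=cv2.INTER_CUBIC),cv2.resize(s,(360,440),interpolation=cv2.INTER_CUBIC)])[:, :800])
E
```

```text
top rails [(518, array([230.19, 220.94]))]
top black [(25, array([197.81, 245.55])), (25, array([212.34, 243.98])), (24, array([226.71, 242.36])), (25, array([241.04, 240.81])), (102, array([272.85, 213.4 ])), (148, array([232.1, 204.9]))]
scene rails [(518, array([266.87, 180.98])), (206, array([212.49, 151.14]))]
scene black [(71, array([211.68, 213.43])), (719, array([289.08, 215.41])), (183, array([274.95, 202.74])), (97, array([228.92, 190.16])), (19, array([250.18, 162.91])), (17, array([262.34, 160.03])), (17, array([274.33, 157.26])), (17, array([286.03, 154.57]))]
top white [(41, array([351.12, 228.57]), ((350.4535827636719, 228.2293701171875), (8.041131019592285, 7.57445764541626), 68.96248626708984)), (244, array([338.39, 218.7 ]), ((341.5216369628906, 221.69528198242188), (25.18110466003418, 20.016220092773438), 72.89727020263672))]
top black [(115, array([343.56, 223.36]), ((344.42205810546875, 223.9945068359375), (11.590618133544922, 14.054522514343262), 70.82099914550781)), (21, array([328.01, 218.63]), ((328.3316345214844, 221.33499145507812), (15.579487800598145, 4.261220932006836), 72.0308609008789))]
scene white [(244, array([153.21, 217.8 ]), ((152.69834899902344, 215.95411682128906), (16.858470916748047, 27.735973358154297), 70.23283386230469))]
scene black [(18, array([159.22, 243.28]), ((158.92095947265625, 243.37179565429688), (1.3416173458099365, 27.300148010253906), 69.32556915283203)), (330, array([158.49, 233.12]), ((158.21250915527344, 233.51251220703125), (15.495161056518555, 26.642189025878906), 71.56504821777344)), (10, array([134.99, 215.57]), ((134.375, 215.375), (5.0, 4.5), 90.0)), (228, array([150.07, 205.41]), ((148.9250030517578, 204.89999389648438), (25.21916389465332, 13.360623359680176), 71.56504821777344))]
```

View pics/crop2.png

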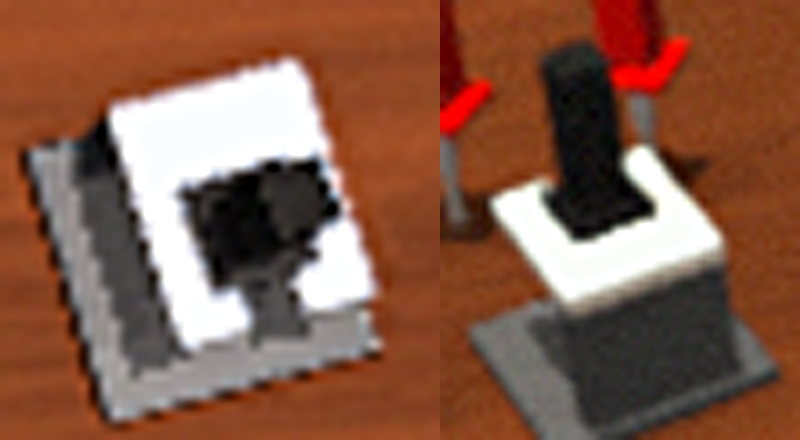

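The crop shows the slot opening downwards in the picture. The handle top is a grey quad centred at about (293,200), and the base corners are (25,145), (110,422) and (382,350).

```bash
cat > fit.py <<'E'
from m import *
s30,c30=.5,np.cos(np.pi/6)
def Rp(yaw): return Ro.from_euler("z",yaw).as_matrix()@np.array([[-c30,0,s30],[0,-1,0],[s30,0,c30]])
F=np.array([[2,-5,5],[0,118,18],[75,-100,6],[75,-60,6],[75,-20,6],[75,20,6]],float)
U={"top":np.array([[230.19,220.94],[272.85,213.4],[197.81,245.55],[212.34,243.98],[226.71,242.36],[241.04,240.81]]),
"scene":np.array([[266.87,180.98],[228.92,190.16],[286.03,154.57],[274.33,157.26],[262.34,160.03],[250.18,162.91]])}
def fit(views=("top","scene")):
    r=lambda p:np.concatenate([(proj(n,F@Rp(p[3]).T+p[:3])-U[n]).ravel() for n in views])
    return least_squares(r,[530,0,90,0],loss="soft_l1")
E
python3 - <<'E'
from fit import *
s=fit(); print("panel",s.x.round(3)); print(s.fun.reshape(-1,2).round(2))
for i in range(6):
    p,e=tri(U["scene"][i],U["top"][i]); print(F[i],p.round(1),round(e,1),((p-s.x[:3])@Rp(s.x[3])).round(1))
# depth check: face points
R=Rp(s.x[3])
for n in("top","scene"):
    L=(cloud(n,np.load(f"pics/{n}0.npy"))-s.x[:3])@R
    k=(abs(L[...,0]-45)<12)&(abs(L[...,1])<110)&(abs(L[...,2])<15); A=np.c_[L[k][:,:2],np.ones(k.sum())]; print(n,k.sum(),np.linalg.lstsq(A,L[k][:,2],rcond=None)[0].round(3),np.median(L[k][:,2]))
    T=cloud(n,np.load(f"pics/{n}0.npy")); print("table",np.median(T[270:290,100:180,2]))
# stylus, stand
g=lambda x,y:((x+.5)/10-.5+318,(y+.5)/10-.5+202)
q=lambda x,y:((x-440+.5)/7.2-.5+130,(y+.5)/7.333-.5+186)
p,e=tri(q(578,57),g(293,200)); print("handle top",p.round(1),round(e,1))
b=[onz("top",*g(*k),8) for k in((25,145),(110,422),(382,350))]; print("base",[x.round(1) for x in b],((b[0]+b[2])/2).round(1),np.degrees(np.arctan2(*(b[0]-b[1])[[1,0]])))
w=[onz("top",*g(*k),69) for k in((108,103),(298,58),(380,292),(185,350))]; print("plate",[x.round(1) for x in w])
print("yaws",[np.degrees(np.arctan2(*(w[i]-w[j])[[1,0]])).round(1) for i,j in((0,3),(1,2))], np.linalg.norm(w[0]-w[3]),np.linalg.norm(w[0]-w[1]))
ws=[onz("scene",*q(*k),69) for k in((491,198),(570,305),(722,245),(642,148))]; print("plate sc",[x.round(1) for x in ws])
E
```

```text
panel [5.1156e+02 9.1230e+00 9.8774e+01 3.3000e-02]
[[ 0.35  0.24]
 [-0.52 -0.2 ]
 [-0.56 -0.14]
 [-0.64 -0.18]
 [-0.58 -0.16]
 [-0.51 -0.22]
 [ 0.18  0.86]
 [-0.55  0.08]
 [-0.58 -0.11]
 [-0.56 -0.1 ]
 [-0.53 -0.1 ]
 [-0.65 -0.15]]
[ 2. -5.  5.] [512.2  14.3 107.1] 1.4 [ 3.4 -5.1  7.6]
[  0. 118.  18.] [ 524.3 -108.5  114.4] 3.1 [  0.2 118.   18. ]
[  75. -100.    6.] [446.6 107.1 140.9] 3.2 [  74.5 -100.1    5.6]
[ 75. -60.   6.] [447.8  67.  140.9] 3.4 [ 74.6 -59.9   5.6]
[ 75. -20.   6.] [449.1  27.  141. ] 3.2 [ 74.7 -19.9   5.6]
[75. 20.  6.] [450.3 -12.7 140.8] 3.4 [74.6 19.8  5.4]
top 531 [ 0.003 -0.001 -0.505] -0.359653614741057
table -1.097937565672396
scene 492 [-0.021 -0.003  1.61 ] 0.6244900580855846
table 0.16409703533963693
handle top [ 481.5 -313.7  133.3] 2.8
base [array([ 521.1, -264.9,    8. ]), array([ 431.8, -281.3,    8. ]), array([ 447.5, -369.4,    8. ])] [ 484.3 -317.2    8. ] 10.377334122637018
plate [array([ 523. , -280.1,   69. ]), array([ 532.2, -339.2,   69. ]), array([ 459.8, -354.1,   69. ]), array([ 447.1, -293.9,   69. ])]
yaws [np.float64(10.3), np.float64(11.6)] 77.09142763191016 59.83523021505766
plate sc [array([ 460.4, -349.3,   69. ]), array([ 537.2, -335.7,   69. ]), array([ 524.5, -277.8,   69. ]), array([ 451.2, -290.5,   69. ])]
```

```bash
cat > g.py <<'E'
from fit import *
import sys
O=np.array([511.56,9.123,98.774]); PY=.033; R=Rp(PY); n=R[:,2]
pan=lambda x,y,z:O+R@np.array([x,y,z],float)
STY=np.array([482.5,-315.,0]); SY=np.radians(10.7)
def go(P,ang=None,grasp=True):
    """delta from measured pose, P= grasp point (TCP 19 below), ang = world angle (deg) of finger axis"""
    o=robot.get_obs(); T=Ro.from_euler("xyz",o["tcp_rot"]).as_matrix()
    d=np.asarray(P)-[0,0,19*grasp]-o["eef_pos"]; a=np.degrees(np.arctan2(T[1,1],T[0,1]))
    t=0 if ang is None else -(((ang-a)+90)%180-90)/8
    print("t",round(o["t"],2),"pos",o["eef_pos"].round(1),"ang",round(a,1),"w",round(o["grip_width"],1),"F",o["force"].round(1),"travel",(T.T@d/10).round(2),"turn",round(t,2))
CA=np.degrees(PY)+90
E
python3 - <<'E'
from g import *
go(pan(0,118,32)+[0,0,70],CA); go(pan(0,118,32),CA); print(n)
E
```

```text
t 0.1 pos [208.6 535.2 213.7] ang 68.7 w 91.7 F [-0.7 -0.   0.1] travel [-53.46 -48.22   3.69] turn -2.9
t 0.1 pos [208.6 535.2 213.7] ang 68.7 w 91.7 F [-0.7 -0.   0.1] travel [-53.46 -48.21  10.69] turn -2.9
[0.49972777 0.01649701 0.8660254 ]
```

Emit:
apply_moves(
  plan=[
    {"travel": [-53.5, -48.2, 0], "turn": -2.9, "fingers": 3.6},
    {"travel": [-53.5, -48.2, 0], "turn": -2.9, "fingers": 3.6},
    {"travel": [-53.5, -48.2, 0], "turn": -2.9, "fingers": 3.6},
    {"travel": [-53.5, -48.2, 0], "turn": -2.9, "fingers": 3.6},
    {"travel": [-53.5, -48.2, 0], "turn": -2.9, "fingers": 3.6},
    {"travel": [-53.5, -48.2, 0], "turn": -2.9, "fingers": 3.6},
    {"travel": [-53.5, -48.2, 0], "turn": -2.9, "fingers": 3.6},
    {"travel": [-53.5, -48.2, 0], "turn": -2.9, "fingers": 3.6},
    {"travel": [-53.5, -48.2, 0], "turn": -2.9, "fingers": 3.6},
    {"travel": [-53.5, -48.2, 0], "turn": -2.9, "fingers": 3.6},
  ],
)

```text
t: 1.1
eef_pos: [430.8, 93.0, 214.5]
tcp_rot: [3.141, 0.0, -3.109]
force: [0.9, 0.4, 0.0]
grip_width: 36.0
finger_force: 0.0
```

Run:
```python
from g import *
go(pan(0,118,32)+[0,0,70],CA); go(pan(0,118,32),CA)
```

```text
t 1.1 pos [430.8  93.  214.5] ang 91.9 w 36.0 F [0.9 0.4 0. ] travel [ -9.39 -20.45   3.7 ] turn -0.0
t 1.1 pos [430.8  93.  214.5] ang 91.9 w 36.0 F [0.9 0.4 0. ] travel [ -9.39 -20.45  10.7 ] turn -0.0
```

Emit:
apply_moves(
  plan=[
    {"travel": [-9.4, -20.5, 1], "turn": 0, "fingers": 3.6},
    {"travel": [-9.4, -20.5, 1], "turn": 0, "fingers": 3.6},
    {"travel": [-9.4, -20.5, 1], "turn": 0, "fingers": 3.6},
    {"travel": [-9.4, -20.5, 1], "turn": 0, "fingers": 3.6},
    {"travel": [-9.4, -20.5, 3.7], "turn": 0, "fingers": 3.6},
    {"travel": [-9.4, -20.5, 3.7], "turn": 0, "fingers": 3.6},
    {"travel": [-9.4, -20.5, 3.7], "turn": 0, "fingers": 3.6},
    {"travel": [-9.4, -20.5, 3.7], "turn": 0, "fingers": 3.6},
  ],
)

```text
t: 1.9
eef_pos: [531.3, -106.0, 178.3]
tcp_rot: [-3.142, 0.001, -3.108]
force: [0.1, 0.7, -0.0]
grip_width: 35.9
finger_force: 0.0
```

Run:
```python
from g import *
go(pan(0,118,32)+[0,0,70],CA); go(pan(0,118,32),CA)
ims=[]
for n_,b in(("scene",(180,130,280,230)),("top",(230,150,330,250))):
    im,_=robot.get_image(n_); im=im[:,:,::-1].copy(); ims.append(cv2.resize(im[b[1]:b[3],b[0]:b[2]],(400,400),interpolation=cv2.INTER_CUBIC))
cv2.imwrite("pics/p5.png",np.hstack(ims))
p=robot.get_obs()["eef_pos"]; print(proj("scene",p),proj("top",p))
```

```text
t 1.9 pos [ 531.3 -106.   178.3] ang 91.9 w 35.9 F [ 0.1  0.7 -0. ] travel [-0.01 -0.23  0.09] turn 0.01
t 1.9 pos [ 531.3 -106.   178.3] ang 91.9 w 35.9 F [ 0.1  0.7 -0. ] travel [-0.   -0.23  7.09] turn 0.01
[229.47795068 170.38023557] [271.986123   206.71674267]
```

View pics/p5.png

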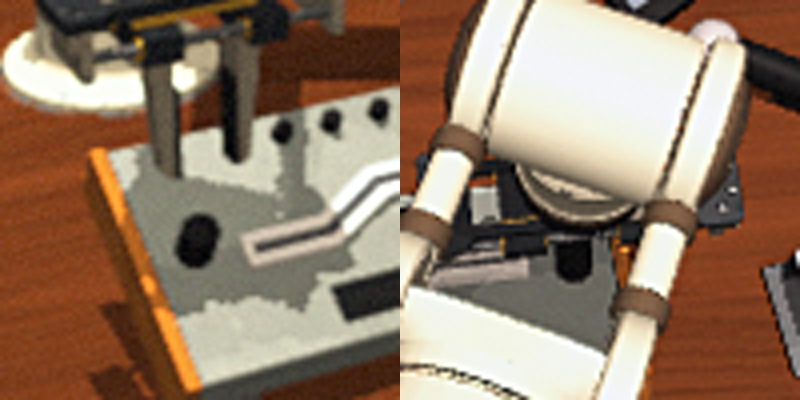

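The picture shows the fingertips at scene crop (172,175) and (238,160), straddling the cap's line. The cap is at (197,240). I go down over it.

Emit:
apply_moves(
  plan=[
    {"travel": [0, -0.3, 2], "turn": 0, "fingers": 3.6},
    {"travel": [0, -0.3, 5], "turn": 0, "fingers": 3.6},
    {"travel": [0, -0.3, 7], "turn": 0, "fingers": 3.6},
    {"travel": [0, -0.3, 7.1], "turn": 0, "fingers": 3.6},
    {"travel": [0, -0.3, 7.1], "turn": 0, "fingers": 3.6},
  ],
)

```text
t: 2.5
eef_pos: [531.6, -109.4, 107.6]
tcp_rot: [-3.141, 0.001, -3.108]
force: [-0.1, -0.8, 0.2]
grip_width: 35.9
finger_force: 0.0
```

Emit:
apply_moves(
  plan=[
    {"travel": [0, 0, 0], "turn": 0, "fingers": 3.0},
    {"travel": [0, 0, 0], "turn": 0, "fingers": 2.8},
  ],
)

```text
t: 2.7
eef_pos: [532.5, -109.3, 108.5]
tcp_rot: [3.141, 0.003, -3.109]
force: [0.1, 3.8, 2.7]
grip_width: 28.5
finger_force: 1.9
```

Emit:
apply_moves(
  plan=[
    {"travel": [0, 0, 0], "turn": 0, "fingers": 2.0},
    {"travel": [0, 0, 0], "turn": 0, "fingers": 2.0},
    {"travel": [0, 0, 0], "turn": 0, "fingers": 2.0},
    {"travel": [0, 0, 0], "turn": 0, "fingers": 2.0},
  ],
)

```text
t: 3.1
eef_pos: [532.5, -108.7, 108.4]
tcp_rot: [3.14, 0.003, -3.109]
force: [1.3, 7.2, 5.5]
grip_width: 25.4
finger_force: 30.0
```

Emit:
apply_moves(
  plan=[
    {"travel": [-0.15, 0, -0.26], "turn": 0, "fingers": 2.0},
    {"travel": [-0.3, 0, -0.52], "turn": 0, "fingers": 2.0},
    {"travel": [-0.45, 0, -0.78], "turn": 0, "fingers": 2.0},
    {"travel": [-0.6, 0, -1.04], "turn": 0, "fingers": 2.0},
    {"travel": [-0.6, 0, -1.04], "turn": 0, "fingers": 2.0},
  ],
)

```text
t: 3.6
eef_pos: [537.0, -108.5, 116.6]
tcp_rot: [3.139, -0.001, -3.109]
force: [0.8, 7.1, -4.2]
grip_width: 25.4
finger_force: 30.0
```

Emit:
apply_moves(
  plan=[
    {"travel": [-0.06, 0, -0.1], "turn": 0, "fingers": 2.0},
    {"travel": [-0.1, 0, -0.17], "turn": 0, "fingers": 2.0},
    {"travel": [-0.1, 0, -0.17], "turn": 0, "fingers": 2.0},
  ],
)

```text
t: 3.9
eef_pos: [537.8, -108.5, 118.0]
tcp_rot: [3.139, -0.001, -3.109]
force: [0.8, 5.5, -7.0]
grip_width: 25.8
finger_force: 30.0
```

Emit:
apply_moves(
  plan=[
    {"travel": [-0.1, 0, -0.17], "turn": 0, "fingers": 2.0},
    {"travel": [-0.15, 0, -0.26], "turn": 0, "fingers": 2.0},
    {"travel": [-0.15, 0, -0.26], "turn": 0, "fingers": 2.0},
  ],
)

```text
t: 4.2
eef_pos: [538.0, -108.4, 118.7]
tcp_rot: [3.139, -0.004, -3.109]
force: [1.9, 4.3, -20.9]
grip_width: 25.8
finger_force: 30.0
```

Emit:
apply_moves(
  plan=[
    {"travel": [0, 0, 0], "turn": 0, "fingers": 3.6},
    {"travel": [0, 0, 0], "turn": 0, "fingers": 3.6},
    {"travel": [0, 0, -3], "turn": 0, "fingers": 3.6},
    {"travel": [0, 0, -7], "turn": 0, "fingers": 3.6},
    {"travel": [0, 0, -10], "turn": 0, "fingers": 3.6},
    {"travel": [0, 0, -10], "turn": 0, "fingers": 3.6},
  ],
)

```text
t: 4.8
eef_pos: [544.2, -112.3, 230.3]
tcp_rot: [-3.133, 0.014, -3.109]
force: [-0.2, 0.3, 0.8]
grip_width: 35.7
finger_force: 0.0
```

Run:
```python
from g import *
im,_=robot.get_image("scene"); cv2.imwrite("pics/scene0.png",im[:,:,::-1])
print([(round(a),c.round(2)) for a,c,_ in blobs("scene",(210,165,245,210),0,75,8)])
for c in (0,10,12): print(c,proj("scene",pan(0,118,18+c))-proj("scene",pan(0,118,18)))
gx=STY+[0,0,111]; go(gx+[0,0,60],100.7); go(gx,100.7)
```

```text
[(113, array([229.63, 187.72]))]
0 [0. 0.]
10 [ 0.62795178 -1.85023751]
12 [ 0.75474185 -2.22381993]
t 4.85 pos [ 542.7 -111.6  226.9] ang 91.9 w 36.1 F [ 0.5 -0.1 -0.8] travel [  6.75 -20.09   7.55] turn -1.1
t 4.85 pos [ 542.7 -111.6  226.9] ang 91.9 w 36.1 F [ 0.5 -0.1 -0.8] travel [  6.81 -20.05  13.55] turn -1.1
```

Emit:
apply_moves(
  plan=[
    {"travel": [6.8, -20.1, 0], "turn": -1.1, "fingers": 4.6},
    {"travel": [6.8, -20.1, 0], "turn": -1.1, "fingers": 4.6},
    {"travel": [6.8, -20.1, 0], "turn": -1.1, "fingers": 4.6},
    {"travel": [6.8, -20.1, 0], "turn": -1.1, "fingers": 4.6},
    {"travel": [6.8, -20.1, 2], "turn": -1.1, "fingers": 4.6},
    {"travel": [6.8, -20.1, 5], "turn": -1.1, "fingers": 4.6},
    {"travel": [6.8, -20.1, 7.5], "turn": -1.1, "fingers": 4.6},
    {"travel": [6.8, -20.1, 7.5], "turn": -1.1, "fingers": 4.6},
    {"travel": [6.8, -20.1, 7.5], "turn": -1.1, "fingers": 4.6},
    {"travel": [6.8, -20.1, 7.5], "turn": -1.1, "fingers": 4.6},
  ],
)

```text
t: 5.85
eef_pos: [479.5, -313.5, 148.3]
tcp_rot: [-3.139, 0.002, -2.955]
force: [-0.5, -0.6, 0.5]
grip_width: 46.0
finger_force: 0.0
```

Run:
```python
from g import *
gx=STY+[0,0,111]; go(gx,100.7)
im,_=robot.get_image("scene"); b=(110,150,210,250); im=im[:,:,::-1]
cv2.imwrite("pics/p6.png",cv2.resize(im[b[1]:b[3],b[0]:b[2]],(500,500),interpolation=cv2.INTER_CUBIC))
print(proj("scene",robot.get_obs()["eef_pos"]))
```

```text
t 5.85 pos [ 479.5 -313.5  148.3] ang 100.7 w 46.0 F [-0.5 -0.6  0.5] travel [-0.26 -0.18  5.63] turn 0.0
[147.23374123 187.93496903]
```

View pics/p6.png

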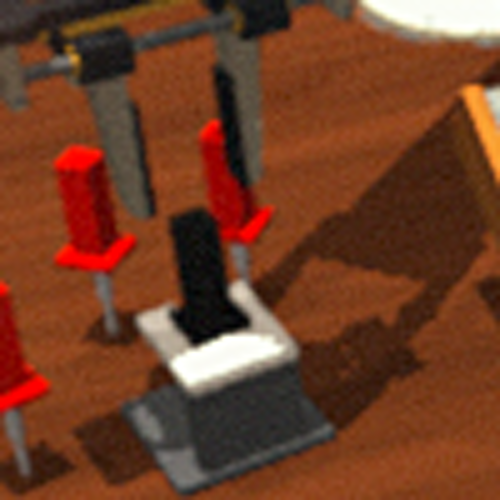

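The picture shows the handle top at crop (193,213), midway between the fingertips at (140,212) and (248,182). I narrow the opening to stay clear of the red neighbour, then go down.

Emit:
apply_moves(
  plan=[
    {"travel": [-0.25, -0.15, 0], "turn": 0, "fingers": 3.6},
    {"travel": [-0.25, -0.15, 0], "turn": 0, "fingers": 3.6},
    {"travel": [-0.25, -0.15, 2], "turn": 0, "fingers": 3.6},
    {"travel": [-0.25, -0.15, 4], "turn": 0, "fingers": 3.6},
    {"travel": [-0.25, -0.15, 5.6], "turn": 0, "fingers": 3.6},
    {"travel": [-0.25, -0.15, 5.6], "turn": 0, "fingers": 3.6},
    {"travel": [-0.25, -0.15, 5.6], "turn": 0, "fingers": 3.6},
  ],
)

```text
t: 6.6
eef_pos: [481.5, -313.8, 90.9]
tcp_rot: [-3.141, 0.0, -2.955]
force: [0.2, 0.2, 0.6]
grip_width: 36.3
finger_force: 0.0
```

Emit:
apply_moves(
  plan=[
    {"travel": [0, 0, 0], "turn": 0, "fingers": 2.2},
    {"travel": [0, 0, 0], "turn": 0, "fingers": 2.2},
  ],
)

```text
t: 6.8
eef_pos: [482.0, -314.4, 91.7]
tcp_rot: [-3.14, 0.001, -2.955]
force: [0.4, -0.8, 0.9]
grip_width: 23.1
finger_force: 0.1
```

Emit:
apply_moves(
  plan=[
    {"travel": [0, 0, 0], "turn": 0, "fingers": 1.0},
    {"travel": [0, 0, 0], "turn": 0, "fingers": 1.0},
    {"travel": [0, 0, 0], "turn": 0, "fingers": 1.0},
    {"travel": [0, 0, 0], "turn": 0, "fingers": 1.0},
  ],
)

```text
t: 7.2
eef_pos: [481.9, -314.3, 91.5]
tcp_rot: [-3.14, 0.001, -2.955]
force: [-0.5, 0.4, 5.7]
grip_width: 20.0
finger_force: 30.0
```

Emit:
apply_moves(
  plan=[
    {"travel": [0, 0, -1.5], "turn": 0, "fingers": 1.0},
    {"travel": [0, 0, -3], "turn": 0, "fingers": 1.0},
    {"travel": [0, 0, -3.5], "turn": 0, "fingers": 1.0},
    {"travel": [0, 0, -3.5], "turn": 0, "fingers": 1.0},
    {"travel": [0, 0, -3.5], "turn": 0, "fingers": 1.0},
  ],
)

```text
t: 7.7
eef_pos: [481.2, -313.6, 125.2]
tcp_rot: [3.141, -0.0, -2.955]
force: [-0.5, 0.3, -1.1]
grip_width: 19.7
finger_force: 30.0
```

Emit:
apply_moves(
  plan=[
    {"travel": [-0.7, 0, 0], "turn": 0, "fingers": 1.0},
    {"travel": [-1.4, 0, 0], "turn": 0, "fingers": 1.0},
    {"travel": [-2.1, 0, 0], "turn": 0, "fingers": 1.0},
    {"travel": [-2.5, 0, 0], "turn": 0, "fingers": 1.0},
    {"travel": [-2.5, 0, 0], "turn": 0, "fingers": 1.0},
  ],
)

```text
t: 8.2
eef_pos: [504.9, -308.8, 124.3]
tcp_rot: [3.14, -0.004, -2.954]
force: [-4.7, -1.7, -0.2]
grip_width: 19.8
finger_force: 30.0
```

Emit:
apply_moves(
  plan=[
    {"travel": [-0.7, 0, 0], "turn": 0, "fingers": 1.0},
    {"travel": [-1.4, 0, 0], "turn": 0, "fingers": 1.0},
    {"travel": [-2.1, 0, 0], "turn": 0, "fingers": 1.0},
    {"travel": [-2.8, 0, 0], "turn": 0, "fingers": 1.0},
    {"travel": [-3.2, 0, 0], "turn": 0, "fingers": 1.0},
    {"travel": [-3.2, 0, 0], "turn": 0, "fingers": 1.0},
  ],
)

```text
t: 8.8
eef_pos: [536.5, -302.5, 124.3]
tcp_rot: [3.14, -0.004, -2.954]
force: [-5.1, -0.5, -0.5]
grip_width: 19.7
finger_force: 30.0
```

Run:
```python
from g import *
go(STY,100.7)
im,_=robot.get_image("scene"); b=(110,160,190,240); im=im[:,:,::-1]; cv2.imwrite("pics/s7.png",im)
cv2.imwrite("pics/p7.png",cv2.resize(im[b[1]:b[3],b[0]:b[2]],(560,560),interpolation=cv2.INTER_CUBIC))
p=robot.get_obs()["eef_pos"]+[0,0,19]; print([((proj("scene",p+Ro.from_euler("z",SY).apply([k*np.sin(a),0,k*np.cos(a)]))-[110,160])*7).round() for a in np.radians([0,20,30]) for k in(24,-36,-97)])
```

```text
t 8.8 pos [ 536.5 -302.5  124.3] ang 100.7 w 19.7 F [-5.1 -0.5 -0.5] travel [ 5.49 -0.25 14.35] turn 0.01
[array([318., 220.]), array([340., 361.]), array([361., 495.]), array([328., 234.]), array([325., 340.]), array([323., 439.]), array([333., 243.]), array([318., 327.]), array([304., 404.])]
```

View pics/p7.png

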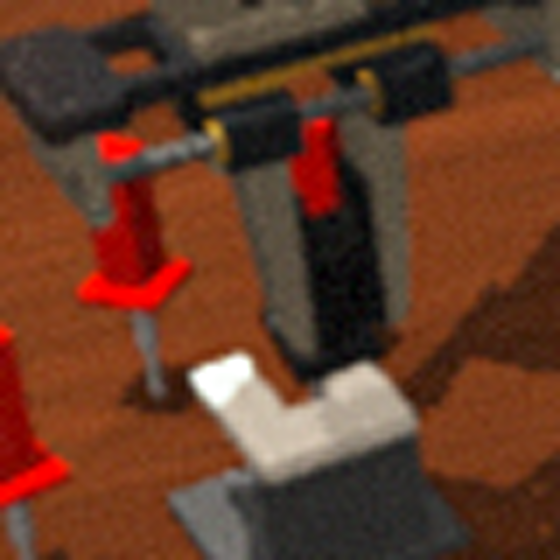

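The picture shows the shank caught at the slot and a steady 5 N while it pivots. The tilt is hidden by the finger, so I lift clear, turn to the panel's heading and measure the tip there.

Emit:
apply_moves(
  plan=[
    {"travel": [0, 0, -2], "turn": 0, "fingers": 1.0},
    {"travel": [0, 0, -5], "turn": 0, "fingers": 1.0},
    {"travel": [0, 0, -8], "turn": 0, "fingers": 1.0},
    {"travel": [0, 0, -11.5], "turn": 0.5, "fingers": 1.0},
    {"travel": [0, 0, -11.5], "turn": 1.1, "fingers": 1.0},
    {"travel": [0, 0, -11.5], "turn": 1.1, "fingers": 1.0},
    {"travel": [0, 0, -11.5], "turn": 1.1, "fingers": 1.0},
  ],
)

```text
t: 9.55
eef_pos: [537.5, -302.7, 239.6]
tcp_rot: [3.141, 0.0, -3.106]
force: [-1.0, 0.2, -1.8]
grip_width: 19.7
finger_force: 30.0
```

```bash
cat > tip.py <<'E'
from g import *
def bg(box,k,name):
    im,D=robot.get_image("scene"); im=im[:,:,::-1]; x0,y0,x1,y1=box
    cv2.imwrite(name,cv2.resize(im[y0:y1,x0:x1],None,fx=k,fy=k,interpolation=cv2.INTER_CUBIC)); np.save("pics/d.npy",D)
def tipof(u,v,dpx=(1.5,1.5)):
    """tip pixel -> intersection with vertical plane through grasp, normal = finger axis"""
    o=robot.get_obs(); f=Ro.from_euler("xyz",o["tcp_rot"]).as_matrix()[:,1]; G=o["eef_pos"]+[0,0,19]
    e,d=ray("scene",u-dpx[0],v-dpx[1]); p=e+d*((G-e)@f)/(d@f); q=p-G; h=np.cross(f,[0,0,1]); h*=np.sign(h[0])
    print("tip",p.round(1),"len",np.linalg.norm(q).round(1),"tilt",np.degrees(np.arctan2(-q@h,-q[2])).round(1))
E
python3 - <<'E'
from tip import *
bg((110,120,210,210),6,"pics/p8.png"); go(pan(-12,70,6)+97*n+[0,0,50],CA)
E
```

```text
t 9.6 pos [ 537.2 -302.6  239.1] ang 92.0 w 19.7 F [ 0.3 -1.1 -1.1] travel [-4.71 24.23  2.65] turn 0.01
```

View pics/p8.png

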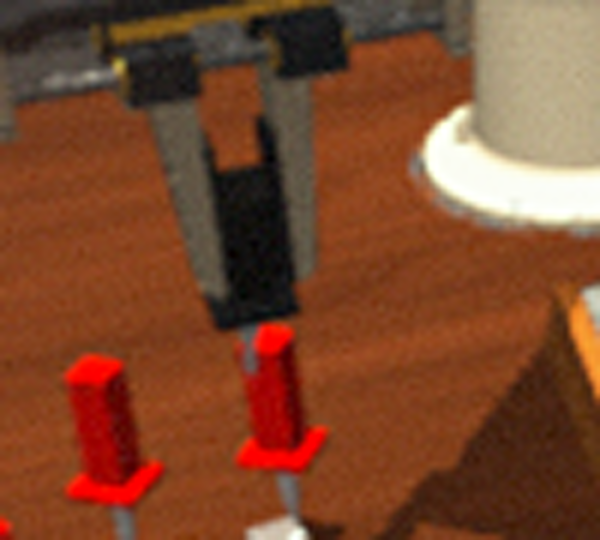

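The picture shows the collar bottom at crop (255,322) and the pin ending at about (250,372), so the stylus is strongly tilted.

Run:
```python
from tip import *
for y in (368,374): tipof(110+250.5/6-.5,120+(y+.5)/6-.5)
p=robot.get_obs()["eef_pos"]+[0,0,19]
for a in np.radians([20,25,30,35,40]): print(np.degrees(a),[((proj("scene",p+Ro.from_euler("z",PY).apply([k*np.sin(a),0,k*np.cos(a)]))+1.5+.5-[110,120])*6).round() for k in(24,-36,-42,-97)])
```

```text
tip [ 483.2 -304.4  173.6] len 100.3 tilt 32.5
tip [ 480.8 -304.5  169.3] len 105.2 tilt 32.4
20.0 [array([251., 199.]), array([258., 306.]), array([259., 316.]), array([265., 405.])]
25.0 [array([252., 203.]), array([256., 300.]), array([256., 309.]), array([259., 389.])]
29.999999999999996 [array([254., 207.]), array([254., 294.]), array([254., 302.]), array([253., 373.])]
35.0 [array([256., 212.]), array([252., 288.]), array([251., 295.]), array([248., 356.])]
40.0 [array([257., 217.]), array([249., 281.]), array([249., 287.]), array([242., 339.])]
```

Emit:
apply_moves(
  plan=[
    {"travel": [-4.7, 24.2, 0], "turn": 0, "fingers": 1.0},
    {"travel": [-4.7, 24.2, 0], "turn": 0, "fingers": 1.0},
    {"travel": [-4.7, 24.2, 0], "turn": 0, "fingers": 1.0},
    {"travel": [-4.7, 24.2, 0], "turn": 0, "fingers": 1.0},
    {"travel": [-4.7, 24.2, 0], "turn": 0, "fingers": 1.0},
    {"travel": [-4.7, 24.2, 0], "turn": 0, "fingers": 1.0},
    {"travel": [-4.7, 24.2, 2.6], "turn": 0, "fingers": 1.0},
    {"travel": [-4.7, 24.2, 2.6], "turn": 0, "fingers": 1.0},
    {"travel": [-4.7, 24.2, 2.6], "turn": 0, "fingers": 1.0},
    {"travel": [-4.7, 24.2, 2.6], "turn": 0, "fingers": 1.0},
  ],
)

```text
t: 10.6
eef_pos: [576.6, -60.5, 215.1]
tcp_rot: [-3.141, 0.001, -3.109]
force: [0.7, 0.3, -0.8]
grip_width: 20.1
finger_force: 30.0
```

Run:
```python
from tip import *
go(pan(-12,70,6)+97*n+[0,0,50],CA); bg((210,120,290,210),6,"pics/p9.png")
print(((proj("scene",pan(-12,70,6))-[210,120]+.5)*6).round(),proj("scene",pan(-12,70,6)))
```

```text
t 10.6 pos [576.6 -60.5 215.1] ang 91.9 w 20.1 F [ 0.7  0.3 -0.8] travel [0.08 0.17 0.21] turn -0.0
[214. 435.] [245.16647608 191.96575061]
```

View pics/p9.png

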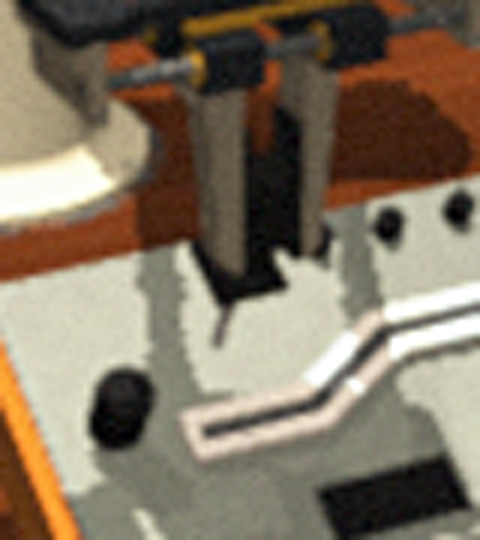

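The picture shows the pin tip at crop (217,346) and the strip's closed end at (203,434). The tilt looks right. Next I work out the tip's place.

Run:
```python
from tip import *
for d in((0,0),(.55,.1)):
  for y in(344,349): tipof(210+217.5/6-.5,120+(y+.5)/6-.5,d)
o=robot.get_obs(); G=o["eef_pos"]+[0,0,19]
for a in (25,30,35):
  t=G-97*Ro.from_euler("z",PY).apply([np.sin(np.radians(a)),0,np.cos(np.radians(a))]); print(a,t.round(1),((proj("scene",t)+.5-[210,120])*6).round(),((t-O)@R).round(1))
D=np.load("pics/d.npy"); L=cloud("scene",D)
for v in range(170,180): print(v,[ (L[v,u].round(0).tolist()) for u in (246,) ])
```

```text
tip [535.9 -61.8 150.9] len 92.9 tilt 26.1
tip [535.8 -61.8 148.3] len 95.3 tilt 25.4
tip [532.4 -61.9 149.4] len 95.8 tilt 27.6
tip [532.3 -61.9 146.8] len 98.2 tilt 26.9
25 [535.7 -61.8 146.4] [218. 353.] [ 4.9 71.7 52.2]
30 [528.2 -62.1 150.3] [210. 338.] [13.4 71.7 51.8]
35 [521.1 -62.3 154.9] [203. 322.] [21.8 71.7 52.2]
170 [[568.0, -75.0, 191.0]]
171 [[544.0, -65.0, 174.0]]
172 [[543.0, -64.0, 170.0]]
173 [[538.0, -62.0, 164.0]]
174 [[535.0, -61.0, 159.0]]
175 [[535.0, -61.0, 156.0]]
176 [[533.0, -60.0, 152.0]]
177 [[532.0, -59.0, 148.0]]
178 [[486.0, -40.0, 116.0]]
179 [[485.0, -39.0, 112.0]]
```

```bash
cat >> tip.py <<'E'
OFF=np.array([-43.8,-1.4,-67.])   # tip minus TCP
def where(off=OFF):
    o=robot.get_obs(); print("t",round(o["t"],2),"tip panel",((o["eef_pos"]+off-O)@R).round(1),"F panel",(o["force"]@R).round(1),"w",round(o["grip_width"],1))
def gotip(x,y,z,off=OFF):
    o=robot.get_obs(); T=Ro.from_euler("xyz",o["tcp_rot"]).as_matrix(); print("travel",(T.T@(pan(x,y,z)-off-o["eef_pos"])/10).round(2))
E
python3 - <<'E'
from tip import *
where(); gotip(-12,70,14); o=robot.get_obs();T=Ro.from_euler("xyz",o["tcp_rot"]).as_matrix(); print((T.T@R).round(3))
E
```

```text
t 10.65 tip panel [ 8.3 71.7 52.4] F panel [-1.1 -0.5 -0.3] w 19.6
travel [0.17 0.17 4.34]
[[ 0.865 -0.001 -0.501]
 [-0.001 -1.    -0.   ]
 [-0.501  0.    -0.865]]
```

Emit:
apply_moves(
  plan=[
    {"travel": [0.15, 0.15, 1], "turn": 0, "fingers": 1.0},
    {"travel": [0.15, 0.15, 2], "turn": 0, "fingers": 1.0},
    {"travel": [0.15, 0.15, 3], "turn": 0, "fingers": 1.0},
    {"travel": [0.15, 0.15, 4], "turn": 0, "fingers": 1.0},
    {"travel": [0.15, 0.15, 4.2], "turn": 0, "fingers": 1.0},
    {"travel": [0.15, 0.15, 4.2], "turn": 0, "fingers": 1.0},
    {"travel": [0.15, 0.15, 4.2], "turn": 0, "fingers": 1.0},
  ],
)

```text
t: 11.35
eef_pos: [575.0, -58.3, 172.7]
tcp_rot: [-3.141, 0.001, -3.108]
force: [0.5, 1.3, 0.2]
grip_width: 19.5
finger_force: 30.0
```

Run:
```python
from tip import *
where(); gotip(-12,70,8); bg((220,150,280,210),9,"pics/p10.png"); print(((proj("scene",pan(-12,70,6))-[220,150]+.5)*9).round())
```

```text
t 11.35 tip panel [-11.6  69.5  14.7] F panel [-0.3 -1.3  0.4] w 19.5
travel [ 0.3  -0.05  0.6 ]
[231. 382.]
```

View pics/p10.png

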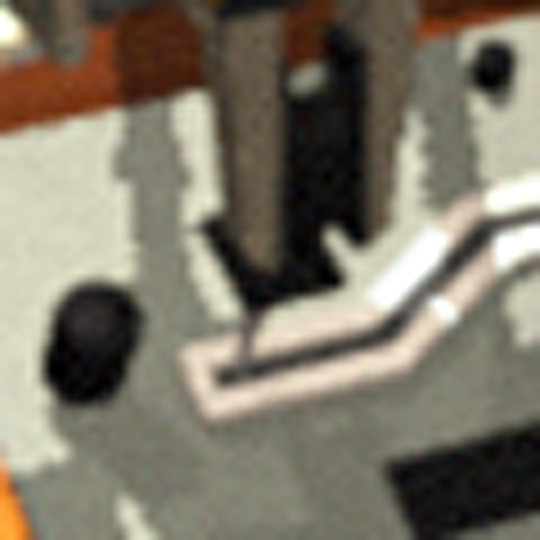

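The pin tip is at crop (243,362), right over the strip's start, whose closed end is at (213,380). Next it goes straight in along the normal, feeling for contact.

Emit:
apply_moves(
  plan=[
    {"travel": [0.15, 0, 0.26], "turn": 0, "fingers": 1.0},
    {"travel": [0.25, 0, 0.43], "turn": 0, "fingers": 1.0},
    {"travel": [0.35, 0, 0.6], "turn": 0, "fingers": 1.0},
    {"travel": [0.35, 0, 0.6], "turn": 0, "fingers": 1.0},
    {"travel": [0.35, 0, 0.6], "turn": 0, "fingers": 1.0},
  ],
)

```text
t: 11.9
eef_pos: [571.5, -58.4, 166.7]
tcp_rot: [-3.141, 0.001, -3.109]
force: [0.7, 0.9, 0.6]
grip_width: 20.0
finger_force: 30.0
```

Run:
```python
from tip import *
where()
```

```text
t 11.9 tip panel [-11.5  69.4   7.7] F panel [-0.4 -0.9  0.9] w 20.0
```

Emit:
apply_moves(
  plan=[
    {"travel": [0.05, 0, 0.09], "turn": 0, "fingers": 1.0},
    {"travel": [0.1, 0, 0.17], "turn": 0, "fingers": 1.0},
    {"travel": [0.1, 0, 0.17], "turn": 0, "fingers": 1.0},
  ],
)

```text
t: 12.2
eef_pos: [570.4, -58.5, 164.8]
tcp_rot: [-3.141, 0.001, -3.108]
force: [0.9, -0.6, 1.2]
grip_width: 19.8
finger_force: 30.0
```

Run:
```python
from tip import *
where()
```

```text
t 12.2 tip panel [-11.5  69.4   5.6] F panel [-0.1  0.6  1.5] w 19.8
```

Emit:
apply_moves(
  plan=[
    {"travel": [0.05, 0, 0.09], "turn": 0, "fingers": 1.0},
    {"travel": [0.1, 0, 0.17], "turn": 0, "fingers": 1.0},
    {"travel": [0.1, 0, 0.17], "turn": 0, "fingers": 1.0},
  ],
)

```text
t: 12.5
eef_pos: [569.5, -58.5, 163.2]
tcp_rot: [-3.141, 0.001, -3.109]
force: [2.3, -0.6, 2.6]
grip_width: 19.8
finger_force: 30.0
```

Run:
```python
from tip import *
where()
```

```text
t 12.5 tip panel [-11.5  69.5   3.7] F panel [-0.7  0.6  3.4] w 19.8
```

Emit:
apply_moves(
  plan=[
    {"travel": [0.04, 0, 0.07], "turn": 0, "fingers": 1.0},
    {"travel": [0.04, 0, 0.07], "turn": 0, "fingers": 1.0},
  ],
)

```text
t: 12.7
eef_pos: [569.4, -58.5, 163.0]
tcp_rot: [-3.141, 0.002, -3.109]
force: [1.8, -0.0, 4.7]
grip_width: 20.1
finger_force: 30.0
```

Run:
```python
from tip import *
where()
```

```text
t 12.7 tip panel [-11.6  69.5   3.5] F panel [0.8 0.1 5. ] w 20.1
```

Emit:
apply_moves(
  plan=[
    {"travel": [-0.15, 0, -0.26], "turn": 0, "fingers": 1.0},
    {"travel": [-0.02, 0, -0.33], "turn": 0, "fingers": 1.0},
    {"travel": [0.11, 0, -0.41], "turn": 0, "fingers": 1.0},
    {"travel": [0.11, 0, -0.41], "turn": 0, "fingers": 1.0},
    {"travel": [0.11, 0, -0.41], "turn": 0, "fingers": 1.0},
  ],
)

```text
t: 13.2
eef_pos: [568.3, -58.5, 166.4]
tcp_rot: [-3.141, 0.002, -3.109]
force: [5.2, -0.2, 0.4]
grip_width: 19.9
finger_force: 30.0
```

Run:
```python
from tip import *
where()
```

```text
t 13.2 tip panel [-8.9 69.4  5.9] F panel [-4.3  0.4  2.9] w 19.9
```

Emit:
apply_moves(
  plan=[
    {"travel": [-0.17, 0, 0.1], "turn": 0, "fingers": 1.0},
    {"travel": [-0.35, 0, 0.2], "turn": 0, "fingers": 1.0},
    {"travel": [-0.52, 0, 0.3], "turn": 0, "fingers": 1.0},
    {"travel": [-0.52, 0, 0.3], "turn": 0, "fingers": 1.0},
    {"travel": [-0.52, 0, 0.3], "turn": 0, "fingers": 1.0},
  ],
)

```text
t: 13.7
eef_pos: [572.3, -58.2, 162.9]
tcp_rot: [3.141, -0.002, -3.108]
force: [-0.7, 0.1, 1.7]
grip_width: 20.1
finger_force: 30.0
```

Run:
```python
from tip import *
where()
```

```text
t 13.7 tip panel [-14.1  69.2   4.8] F panel [ 1.4 -0.1  1.1] w 20.1
```

```bash
cat >> tip.py <<'E'
OFF2=OFF-R@np.array([.4,0,2.5])
E
python3 - <<'E'
from tip import *
where(OFF2); gotip(-12,69,3.5,OFF2)
E
```

```text
t 13.7 tip panel [-14.5  69.2   2.3] F panel [ 1.4 -0.1  1.1] w 20.1
travel [ 0.16  0.02 -0.23]
```

Emit:
apply_moves(
  plan=[
    {"travel": [0.13, 0, -0.2], "turn": 0, "fingers": 1.0},
    {"travel": [0.13, 0.3, -0.2], "turn": 0, "fingers": 1.0},
    {"travel": [0.13, 0.6, -0.2], "turn": 0, "fingers": 1.0},
    {"travel": [0.13, 0.9, -0.2], "turn": 0, "fingers": 1.0},
    {"travel": [0.13, 0.9, -0.2], "turn": 0, "fingers": 1.0},
  ],
)

```text
t: 14.2
eef_pos: [571.3, -48.4, 165.3]
tcp_rot: [3.14, -0.0, -3.108]
force: [1.9, 1.6, 2.0]
grip_width: 19.8
finger_force: 30.0
```

Run:
```python
from tip import *
where(OFF2); gotip(-12,20,3.5,OFF2)
```

```text
t 14.2 tip panel [-12.7  59.4   4.1] F panel [-0.7 -1.5  2.7] w 19.8
travel [0.09 3.94 0.02]
```

Emit:
apply_moves(
  plan=[
    {"travel": [0.02, 0.3, 0], "turn": 0, "fingers": 1.0},
    {"travel": [0.04, 0.6, 0], "turn": 0, "fingers": 1.0},
    {"travel": [0.05, 0.9, 0], "turn": 0, "fingers": 1.0},
    {"travel": [0.05, 1.2, 0], "turn": 0, "fingers": 1.0},
    {"travel": [0.05, 1.5, 0], "turn": 0, "fingers": 1.0},
    {"travel": [0.05, 1.8, 0], "turn": 0, "fingers": 1.0},
    {"travel": [0.05, 2.1, 0], "turn": 0, "fingers": 1.0},
    {"travel": [0.05, 2.4, 0], "turn": 0, "fingers": 1.0},
    {"travel": [0.05, 2.6, 0], "turn": 0, "fingers": 1.0},
    {"travel": [0.05, 2.6, 0], "turn": 0, "fingers": 1.0},
  ],
)

```text
t: 15.2
eef_pos: [569.9, -22.6, 165.3]
tcp_rot: [3.14, -0.0, -3.108]
force: [1.6, 0.8, 1.3]
grip_width: 20.3
finger_force: 30.0
```

Run:
```python
from tip import *
where(OFF2); gotip(-12,20,3.5,OFF2)
```

```text
t 15.2 tip panel [-12.3  33.6   3.8] F panel [-0.8 -0.8  1.9] w 20.3
travel [0.04 1.36 0.01]
```

Go on to the first bend.

Emit:
apply_moves(
  plan=[
    {"travel": [0.01, 0.3, 0.01], "turn": 0, "fingers": 1.0},
    {"travel": [0.02, 0.6, 0.01], "turn": 0, "fingers": 1.0},
    {"travel": [0.03, 0.9, 0.01], "turn": 0, "fingers": 1.0},
    {"travel": [0.03, 1.2, 0.01], "turn": 0, "fingers": 1.0},
    {"travel": [0.03, 1.35, 0.01], "turn": 0, "fingers": 1.0},
    {"travel": [0.03, 1.35, 0.01], "turn": 0, "fingers": 1.0},
  ],
)

```text
t: 15.8
eef_pos: [569.1, -9.2, 165.2]
tcp_rot: [3.141, -0.0, -3.108]
force: [1.4, -0.6, 0.7]
grip_width: 20.1
finger_force: 30.0
```

Run:
```python
from tip import *
where(OFF2); gotip(-12,20,3.5,OFF2); gotip(16,-30,3.5,OFF2)
```

```text
t 15.8 tip panel [-12.   20.2   3.6] F panel [-0.8  0.6  1.3] w 20.1
travel [0.01 0.02 0.  ]
travel [ 2.43  5.02 -1.39]
```

Emit:
apply_moves(
  plan=[
    {"travel": [0.13, 0.26, -0.06], "turn": 0, "fingers": 1.0},
    {"travel": [0.26, 0.53, -0.13], "turn": 0, "fingers": 1.0},
    {"travel": [0.38, 0.79, -0.2], "turn": 0, "fingers": 1.0},
    {"travel": [0.51, 1.06, -0.27], "turn": 0, "fingers": 1.0},
    {"travel": [0.64, 1.32, -0.34], "turn": 0, "fingers": 1.0},
    {"travel": [0.77, 1.58, -0.42], "turn": 0, "fingers": 1.0},
    {"travel": [0.89, 1.85, -0.49], "turn": 0, "fingers": 1.0},
    {"travel": [1.02, 2.11, -0.56], "turn": 0, "fingers": 1.0},
    {"travel": [1.15, 2.38, -0.63], "turn": 0, "fingers": 1.0},
    {"travel": [1.21, 2.51, -0.67], "turn": 0, "fingers": 1.0},
  ],
)

```text
t: 16.8
eef_pos: [556.1, 15.1, 172.0]
tcp_rot: [3.141, -0.0, -3.108]
force: [2.1, -1.1, 1.0]
grip_width: 19.6
finger_force: 30.0
```

Run:
```python
from tip import *
where(OFF2); gotip(2,-5,3.5,OFF2); gotip(16,-30,3.5,OFF2)
```

```text
t 16.8 tip panel [ 1.9 -4.6  3.4] F panel [-1.3  1.2  1.9] w 19.6
travel [-0.    0.04 -0.01]
travel [ 1.21  2.54 -0.71]
```

Emit:
apply_moves(
  plan=[
    {"travel": [0.13, 0.26, -0.07], "turn": 0, "fingers": 1.0},
    {"travel": [0.26, 0.53, -0.14], "turn": 0, "fingers": 1.0},
    {"travel": [0.38, 0.79, -0.21], "turn": 0, "fingers": 1.0},
    {"travel": [0.51, 1.06, -0.28], "turn": 0, "fingers": 1.0},
    {"travel": [0.64, 1.32, -0.35], "turn": 0, "fingers": 1.0},
    {"travel": [0.77, 1.58, -0.43], "turn": 0, "fingers": 1.0},
    {"travel": [0.89, 1.85, -0.5], "turn": 0, "fingers": 1.0},
    {"travel": [1.02, 2.11, -0.57], "turn": 0, "fingers": 1.0},
    {"travel": [1.15, 2.38, -0.65], "turn": 0, "fingers": 1.0},
    {"travel": [1.22, 2.54, -0.69], "turn": 0, "fingers": 1.0},
  ],
)

```text
t: 17.8
eef_pos: [543.1, 40.0, 178.9]
tcp_rot: [-3.141, -0.0, -3.108]
force: [2.5, -2.1, 0.3]
grip_width: 19.8
finger_force: 30.0
```

Run:
```python
from tip import *
where(OFF2); gotip(16,-30,3.5,OFF2); gotip(16,-80,3.5,OFF2)
```

```text
t 17.8 tip panel [ 16.  -29.9   3.2] F panel [-1.9  2.2  1.5] w 19.8
travel [-0.01  0.01 -0.03]
travel [-0.01  5.01 -0.03]
```

Emit:
apply_moves(
  plan=[
    {"travel": [-0.03, 0.2, 0.02], "turn": 0, "fingers": 1.0},
    {"travel": [-0.05, 0.5, 0.02], "turn": 0, "fingers": 1.0},
    {"travel": [-0.05, 0.8, 0.02], "turn": 0, "fingers": 1.0},
    {"travel": [-0.05, 1.1, 0.02], "turn": 0, "fingers": 1.0},
    {"travel": [-0.05, 1.4, 0.02], "turn": 0, "fingers": 1.0},
    {"travel": [-0.05, 1.7, 0.02], "turn": 0, "fingers": 1.0},
    {"travel": [-0.05, 2.0, 0.02], "turn": 0, "fingers": 1.0},
    {"travel": [-0.05, 2.3, 0.02], "turn": 0, "fingers": 1.0},
    {"travel": [-0.05, 2.6, 0.02], "turn": 0, "fingers": 1.0},
    {"travel": [-0.05, 2.7, 0.02], "turn": 0, "fingers": 1.0},
  ],
)

```text
t: 18.8
eef_pos: [542.8, 67.3, 178.6]
tcp_rot: [3.141, -0.0, -3.108]
force: [2.3, -1.6, 1.7]
grip_width: 20.0
finger_force: 30.0
```

Run:
```python
from tip import *
where(OFF2); gotip(16,-80,3.5,OFF2)
```

```text
t 18.8 tip panel [ 15.3 -57.2   3.3] F panel [-1.1  1.7  2.5] w 20.0
travel [ 0.05  2.28 -0.05]
```

Emit:
apply_moves(
  plan=[
    {"travel": [0, 0.3, 0], "turn": 0, "fingers": 1.0},
    {"travel": [0, 0.6, 0], "turn": 0, "fingers": 1.0},
    {"travel": [0, 0.9, 0], "turn": 0, "fingers": 1.0},
    {"travel": [0, 1.2, 0], "turn": 0, "fingers": 1.0},
    {"travel": [0, 1.5, 0], "turn": 0, "fingers": 1.0},
    {"travel": [0, 1.8, 0], "turn": 0, "fingers": 1.0},
    {"travel": [0, 2.1, 0], "turn": 0, "fingers": 1.0},
    {"travel": [0, 2.3, 0], "turn": 0, "fingers": 1.0},
    {"travel": [0, 2.3, 0], "turn": 0, "fingers": 1.0},
    {"travel": [0, 2.3, 0], "turn": 0, "fingers": 1.0},
  ],
)

```text
t: 19.8
eef_pos: [542.0, 90.5, 178.6]
tcp_rot: [3.14, -0.0, -3.109]
force: [1.7, 0.7, 2.0]
grip_width: 19.7
finger_force: 30.0
```

Run:
```python
from tip import *
where(OFF2); gotip(16,-80,3.5,OFF2)
```

```text
t 19.8 tip panel [ 15.3 -80.4   3.2] F panel [-0.5 -0.7  2.6] w 19.7
travel [ 0.05 -0.04 -0.06]
```

Emit:
apply_moves(
  plan=[
    {"travel": [-0.2, 0, -0.35], "turn": 0, "fingers": 1.0},
    {"travel": [-0.5, 0, -0.87], "turn": 0, "fingers": 1.0},
    {"travel": [-1, 0, -1.73], "turn": 0, "fingers": 1.0},
    {"travel": [-1.75, 0, -3], "turn": 0, "fingers": 1.0},
    {"travel": [-1.75, 0, -6], "turn": 0, "fingers": 1.0},
    {"travel": [-1.75, 0, -8], "turn": 0, "fingers": 1.0},
    {"travel": [-1.75, 0, -8], "turn": 0, "fingers": 1.0},
  ],
)

```text
t: 20.5
eef_pos: [561.7, 90.1, 262.6]
tcp_rot: [-3.141, 0.007, -3.109]
force: [0.4, 0.1, -1.3]
grip_width: 20.0
finger_force: 30.0
```

```bash
cat >> tip.py <<'E'
ST=np.array([481.9,-314.3,0])
def st(xs,z,ys=0): return ST+Ro.from_euler("z",SY).apply([xs,ys,z])   # tool TCP in the stand frame
def inst():
    o=robot.get_obs(); print("t",round(o["t"],2),"TCP in stand",Ro.from_euler("z",-SY).apply(o["eef_pos"]-ST).round(1),"F",Ro.from_euler("z",-SY).apply(o["force"]).round(1))
E
python3 - <<'E'
from tip import *
where(OFF2); go(st(110,200),100.7,False)
E
```

```text
t 20.5 tip panel [ 40.3 -79.4  85.8] F panel [-1. -0. -1.] w 20.0
t 20.5 pos [561.7  90.1 262.6] ang 91.9 w 20.0 F [ 0.4  0.1 -1.3] travel [ -1.52 -38.47   6.3 ] turn -1.1
```

Emit:
apply_moves(
  plan=[
    {"travel": [-1.5, -38.5, 0], "turn": -1.1, "fingers": 1.0},
    {"travel": [-1.5, -38.5, 0], "turn": -1.1, "fingers": 1.0},
    {"travel": [-1.5, -38.5, 0], "turn": -1.1, "fingers": 1.0},
    {"travel": [-1.5, -38.5, 0], "turn": -1.1, "fingers": 1.0},
    {"travel": [-1.5, -38.5, 0], "turn": -1.1, "fingers": 1.0},
    {"travel": [-1.5, -38.5, 0], "turn": -1.1, "fingers": 1.0},
    {"travel": [-1.5, -38.5, 0], "turn": -1.1, "fingers": 1.0},
    {"travel": [-1.5, -38.5, 0], "turn": -1.1, "fingers": 1.0},
    {"travel": [-1.5, -38.5, 2], "turn": -1.1, "fingers": 1.0},
    {"travel": [-1.5, -38.5, 4], "turn": -1.1, "fingers": 1.0},
  ],
)

```text
t: 21.5
eef_pos: [586.8, -295.6, 216.8]
tcp_rot: [3.141, -0.001, -2.957]
force: [0.3, 0.5, -0.9]
grip_width: 19.8
finger_force: 30.0
```

Emit:
apply_moves(
  plan=[
    {"travel": [0, 0, 0], "turn": 0, "fingers": 1.0},
    {"travel": [0, 0, 0], "turn": 0, "fingers": 1.0},
    {"travel": [0, 0, 0], "turn": 0, "fingers": 1.0},
  ],
)

```text
t: 21.8
eef_pos: [587.8, -294.0, 219.7]
tcp_rot: [-3.14, 0.001, -2.954]
force: [1.1, 0.4, 0.2]
grip_width: 20.0
finger_force: 30.0
```

Run:
```python
from tip import *
inst(); go(st(110,112),100.7,False)
```

```text
t 21.8 TCP in stand [107.8   0.3 219.7] F [1.1 0.2 0.2]
t 21.8 pos [ 587.8 -294.   219.7] ang 100.7 w 20.0 F [1.1 0.4 0.2] travel [-0.21 -0.02 10.77] turn 0.0
```

Emit:
apply_moves(
  plan=[
    {"travel": [-0.2, 0, 3], "turn": 0, "fingers": 1.0},
    {"travel": [-0.2, 0, 6], "turn": 0, "fingers": 1.0},
    {"travel": [-0.2, 0, 9], "turn": 0, "fingers": 1.0},
    {"travel": [-0.2, 0, 10.8], "turn": 0, "fingers": 1.0},
    {"travel": [-0.2, 0, 10.8], "turn": 0, "fingers": 1.0},
    {"travel": [-0.2, 0, 10.8], "turn": 0, "fingers": 1.0},
  ],
)

```text
t: 22.4
eef_pos: [590.1, -293.9, 112.2]
tcp_rot: [-3.14, 0.001, -2.955]
force: [1.0, -0.3, -0.4]
grip_width: 19.6
finger_force: 30.0
```

Emit:
apply_moves(
  plan=[
    {"travel": [0.5, 0, 0], "turn": 0, "fingers": 1.0},
    {"travel": [1.0, 0, 0], "turn": 0, "fingers": 1.0},
    {"travel": [1.5, 0, 0], "turn": 0, "fingers": 1.0},
    {"travel": [2.0, 0, 0], "turn": 0, "fingers": 1.0},
    {"travel": [2.0, 0, 0], "turn": 0, "fingers": 1.0},
  ],
)

```text
t: 22.9
eef_pos: [570.3, -297.7, 111.8]
tcp_rot: [-3.14, 0.003, -2.956]
force: [2.8, 1.2, 1.5]
grip_width: 19.9
finger_force: 30.0
```

Run:
```python
from tip import *
inst()
```

```text
t 22.9 TCP in stand [ 9.000e+01 -1.000e-01  1.118e+02] F [3.  0.7 1.5]
```

Emit:
apply_moves(
  plan=[
    {"travel": [0.7, 0, 0], "turn": 0, "fingers": 1.0},
    {"travel": [1.4, 0, 0], "turn": 0, "fingers": 1.0},
    {"travel": [2.1, 0, 0], "turn": 0, "fingers": 1.0},
    {"travel": [2.8, 0, 0], "turn": 0, "fingers": 1.0},
    {"travel": [3.5, 0, 0], "turn": 0, "fingers": 1.0},
    {"travel": [4.1, 0, 0], "turn": 0, "fingers": 1.0},
    {"travel": [4.1, 0, 0], "turn": 0, "fingers": 1.0},
  ],
)

```text
t: 23.6
eef_pos: [531.3, -305.5, 112.5]
tcp_rot: [-3.139, 0.005, -2.955]
force: [5.7, 0.7, 2.5]
grip_width: 19.9
finger_force: 30.0
```

Run:
```python
from tip import *
inst()
```

```text
t 23.6 TCP in stand [ 50.1  -0.5 112.5] F [ 5.7 -0.4  2.5]
```

Emit:
apply_moves(
  plan=[
    {"travel": [0.2, 0, 0], "turn": 0, "fingers": 1.0},
    {"travel": [0.35, 0, 0], "turn": 0, "fingers": 1.0},
    {"travel": [0.35, 0, 0], "turn": 0, "fingers": 1.0},
    {"travel": [0.35, 0, -2], "turn": 0, "fingers": 1.0},
    {"travel": [0.35, 0, -5], "turn": 0, "fingers": 1.0},
    {"travel": [0.35, 0, -8], "turn": 0, "fingers": 1.0},
    {"travel": [0.35, 0, -8], "turn": 0, "fingers": 1.0},
    {"travel": [0.35, 0, -8], "turn": 0, "fingers": 1.0},
  ],
)

```text
t: 24.4
eef_pos: [525.7, -305.7, 190.6]
tcp_rot: [-3.141, -0.0, -2.955]
force: [0.4, -0.0, -1.4]
grip_width: 19.9
finger_force: 30.0
```

```bash
cat >> tip.py <<'E'
def shank():
    _,D=robot.get_image("scene"); o=robot.get_obs(); G=o["eef_pos"]+[0,0,19]
    L=Ro.from_euler("z",-SY).apply((cloud("scene",D)-G).reshape(-1,3)); z=L[:,2]
    k=(abs(L[:,1])<18)&(abs(L[:,0])<50)&(z<-25)&(z>-110)
    for a in range(-110,-25,5):
        j=k&(z>=a)&(z<a+5)
        if j.sum(): print(a,j.sum(),np.median(L[j],0).round(1),np.ptp(L[j],axis=0).round(0))
E
python3 - <<'E'
from tip import *
inst(); shank()
E
```

```text
t 24.4 TCP in stand [ 44.6   0.3 190.6] F [ 0.4 -0.1 -1.4]
-95 4 [  5.   -0.8 -91.7] [3. 2. 3.]
-90 2 [  2.8   0.4 -88.7] [2. 3. 2.]
-85 4 [  4.    1.6 -83.3] [5. 5. 2.]
-80 3 [  6.4  -1.3 -78.1] [3. 1. 3.]
-75 4 [  4.1  -0.8 -73.7] [5. 3. 2.]
-70 3 [  6.4   0.2 -67.9] [1. 3. 3.]
-65 8 [  6.1  -1.5 -62.4] [7. 7. 5.]
-60 4 [  5.8  -1.9 -57.8] [6. 6. 4.]
-55 9 [  5.5  -1.6 -53.2] [7. 7. 3.]
-50 2 [  6.2   1.9 -48.5] [4. 1. 2.]
-45 2 [ 16.7  -9.2 -40.5] [1. 8. 1.]
-40 34 [ 17.   -6.5 -36.7] [36. 34.  5.]
-35 60 [ 11.1  -5.4 -33.5] [32. 34.  5.]
-30 14 [ 11.   -0.8 -27.5] [17. 19.  4.]
```

Emit:
apply_moves(
  plan=[
    {"travel": [2, 0.03, 0], "turn": 0, "fingers": 1.0},
    {"travel": [4.4, 0.03, 0], "turn": 0, "fingers": 1.0},
    {"travel": [4.4, 0.03, 0], "turn": 0, "fingers": 1.0},
    {"travel": [4.4, 0.03, 0], "turn": 0, "fingers": 1.0},
    {"travel": [4.4, 0.03, 0], "turn": 0, "fingers": 1.0},
  ],
)

```text
t: 24.95
eef_pos: [482.8, -313.0, 189.7]
tcp_rot: [3.14, -0.001, -2.955]
force: [-0.9, 0.8, -0.1]
grip_width: 19.7
finger_force: 30.0
```

Run:
```python
from tip import *
inst(); shank(); go(st(0,93),100.7,False)
```

```text
t 24.95 TCP in stand [  1.1   1.1 189.7] F [-0.7  0.9 -0.1]
-95 3 [  3.2   2.3 -94.5] [1. 3. 2.]
-90 4 [  4.5   0.5 -87.8] [4. 4. 5.]
-85 4 [  3.4  -0.4 -81. ] [5. 2. 4.]
-80 2 [  2.7   2.5 -78.2] [4. 2. 1.]
-75 4 [  3.9  -0.1 -73.1] [4. 4. 3.]
-70 5 [  4.6   0.4 -67.9] [1. 6. 4.]
-65 6 [  4.8  -0.6 -62.4] [4. 9. 4.]
-60 7 [  5.3  -0.7 -57.8] [3. 7. 4.]
-55 4 [  5.5   1.1 -52.6] [2. 6. 4.]
-50 2 [  5.7  -1.3 -49.7] [2. 2. 0.]
-45 8 [ 16.7  -2.1 -40.9] [23. 31.  3.]
-40 57 [ 12.6  -8.1 -36.4] [33. 33.  5.]
-35 25 [ 10.8  -0.4 -33.4] [31. 25.  5.]
-30 18 [ 10.   -1.7 -27.4] [16. 20.  4.]
t 25.0 pos [ 483.  -313.1  190. ] ang 100.7 w 19.8 F [ 0.3 -0.2 -0.4] travel [ 0.13 -0.11  9.7 ] turn 0.0
```

Emit:
apply_moves(
  plan=[
    {"travel": [0.2, -0.1, 2], "turn": 0, "fingers": 1.0},
    {"travel": [0.2, -0.1, 4], "turn": 0, "fingers": 1.0},
    {"travel": [0.2, -0.1, 6], "turn": 0, "fingers": 1.0},
    {"travel": [0.2, -0.1, 8], "turn": 0, "fingers": 1.0},
    {"travel": [0.2, -0.1, 9.2], "turn": 0, "fingers": 1.0},
    {"travel": [0.2, -0.1, 9.7], "turn": 0, "fingers": 1.0},
    {"travel": [0.2, -0.1, 9.7], "turn": 0, "fingers": 1.0},
    {"travel": [0.2, -0.1, 9.7], "turn": 0, "fingers": 1.0},
  ],
)

```text
t: 25.8
eef_pos: [481.5, -315.3, 94.6]
tcp_rot: [-3.14, 0.001, -2.955]
force: [-0.3, -0.3, -0.1]
grip_width: 20.2
finger_force: 30.0
```

Run:
```python
from tip import *
inst()
```

```text
t 25.8 TCP in stand [-0.6 -0.9 94.6] F [-0.3 -0.2 -0.1]
```

Emit:
apply_moves(
  plan=[
    {"travel": [-0.05, 0.08, 0.15], "turn": 0, "fingers": 1.0},
    {"travel": [-0.05, 0.08, 0.3], "turn": 0, "fingers": 1.0},
    {"travel": [-0.05, 0.08, 0.3], "turn": 0, "fingers": 1.0},
  ],
)

```text
t: 26.1
eef_pos: [481.7, -314.3, 91.5]
tcp_rot: [-3.14, 0.001, -2.955]
force: [0.1, 1.0, 1.7]
grip_width: 19.7
finger_force: 30.0
```

Contact is light, so I release and withdraw upwards.

Emit:
apply_moves(
  plan=[
    {"travel": [0, 0, 0], "turn": 0, "fingers": 2.2},
    {"travel": [0, 0, 0], "turn": 0, "fingers": 3.4},
    {"travel": [0, 0, 0], "turn": 0, "fingers": 3.4},
    {"travel": [0, 0, -2], "turn": 0, "fingers": 3.4},
    {"travel": [0, 0, -5], "turn": 0, "fingers": 3.4},
    {"travel": [0, 0, -9], "turn": 0, "fingers": 3.4},
    {"travel": [0, 0, -13], "turn": 0, "fingers": 3.4},
    {"travel": [0, 0, -14], "turn": 0, "fingers": 3.4},
    {"travel": [0, 0, -14], "turn": 0, "fingers": 3.4},
  ],
)

```text
t: 27.0
eef_pos: [482.0, -314.7, 232.6]
tcp_rot: [-3.138, 0.002, -2.955]
force: [-0.1, 0.2, -1.0]
grip_width: 34.0
finger_force: 0.0
```

Run:
```python
from tip import *
inst()
im,D=robot.get_image("scene"); cv2.imwrite("pics/scene0.png",im[:,:,::-1])
for a,c,k in blobs("scene",(130,185,180,250),0,60,8): print(round(a),c.round(2),cv2.minAreaRect(k.astype(np.float32)))
L=Ro.from_euler("z",-SY).apply((cloud("scene",D)-ST).reshape(-1,3))
k=(abs(L[:,1])<20)&(abs(L[:,0])<25)&(L[:,2]>84)&(L[:,2]<142)
for a in range(84,142,8):
    j=k&(L[:,2]>=a)&(L[:,2]<a+8); print(a,j.sum(),np.median(L[j],0).round(1),L[j].min(0).round(1),L[j].max(0).round(1)) if j.sum() else 0
go(pan(0,118,44)+[0,0,60],CA)
```

```text
t 27.0 TCP in stand [  0.   -0.4 232.6] F [-0.   0.2 -1. ]
14 [157.19 244.09] ((156.46356201171875, 244.37405395507812), (1.4918396472930908, 21.9954776763916), 70.42687225341797)
18 [137.05 235.98] ((136.6035919189453, 236.42210388183594), (11.038727760314941, 4.2008233070373535), 51.009010314941406)
356 [159.3  232.95] ((159.9375, 230.43753051757812), (20.080463409423828, 29.962581634521484), 71.56505584716797)
9 [134.91 215.88] ((135.05477905273438, 215.98736572265625), (3.497992992401123, 5.882988452911377), 32.0053825378418)
10 [163.32 208.37] ((163.289306640625, 208.78598022460938), (5.038814544677734, 3.6585450172424316), 3.814074993133545)
235 [150.86 205.47] ((149.59393310546875, 204.88873291015625), (25.427228927612305, 13.891769409179688), 71.34210968017578)
84 23 [10.8 -1.4 87.4] [-0.4 -9.4 84.4] [14.1 11.4 91.7]
92 25 [ 9.8 -1.6 95.6] [-8.4 -9.6 92.2] [13.4 10.4 99.5]
100 25 [ 10.3  -2.5 104.1] [ -4.4  -8.9 100.1] [ 14.   11.  107.9]
108 25 [ 11.6  -3.3 112.1] [ -8.3  -9.  108.4] [ 14.    9.4 115.9]
116 26 [ 10.7  -1.9 120.3] [ -5.4  -9.5 116.3] [ 13.8  11.5 123.7]
124 26 [ 10.6  -2.6 128.4] [ -6.4  -9.4 124.5] [ 14.2   9.  131.9]
132 38 [  5.5  -0.  134.6] [ -8.8  -8.6 132.1] [ 14.4  11.  136.8]
t 27.05 pos [ 481.1 -313.9  230.2] ang 100.7 w 33.9 F [ 0.2  0.3 -0.5] travel [-9.35 19.18  5.23] turn 1.1
```

Emit:
apply_moves(
  plan=[
    {"travel": [-9.3, 19.2, 0], "turn": 1.1, "fingers": 3.6},
    {"travel": [-9.3, 19.2, 0], "turn": 1.1, "fingers": 3.6},
    {"travel": [-9.3, 19.2, 0], "turn": 1.1, "fingers": 3.6},
    {"travel": [-9.3, 19.2, 0], "turn": 1.1, "fingers": 3.6},
    {"travel": [-9.3, 19.2, 0], "turn": 1.1, "fingers": 3.6},
    {"travel": [-9.3, 19.2, 2], "turn": 1.1, "fingers": 3.6},
    {"travel": [-9.3, 19.2, 5], "turn": 1.1, "fingers": 3.6},
    {"travel": [-9.3, 19.2, 5], "turn": 1.1, "fingers": 3.6},
    {"travel": [-9.3, 19.2, 5], "turn": 1.1, "fingers": 3.6},
    {"travel": [-9.3, 19.2, 5], "turn": 1.1, "fingers": 3.6},
  ],
)

```text
t: 28.05
eef_pos: [537.3, -108.7, 181.5]
tcp_rot: [-3.141, 0.001, -3.109]
force: [0.3, -0.9, -0.8]
grip_width: 35.9
finger_force: 0.0
```

Run:
```python
from tip import *
go(pan(0,118,46),CA)
```

```text
t 28.05 pos [ 537.3 -108.7  181.5] ang 91.9 w 35.9 F [ 0.3 -0.9 -0.8] travel [-0.11  0.06  6.19] turn -0.0
```

Emit:
apply_moves(
  plan=[
    {"travel": [-0.1, 0.05, 3], "turn": 0, "fingers": 3.6},
    {"travel": [-0.1, 0.05, 5], "turn": 0, "fingers": 3.6},
    {"travel": [-0.1, 0.05, 6.2], "turn": 0, "fingers": 3.6},
    {"travel": [-0.1, 0.05, 6.2], "turn": 0, "fingers": 3.6},
    {"travel": [-0.1, 0.05, 6.2], "turn": 0, "fingers": 2.0},
    {"travel": [-0.1, 0.05, 6.2], "turn": 0, "fingers": 2.0},
    {"travel": [-0.1, 0.05, 6.2], "turn": 0, "fingers": 2.0},
    {"travel": [-0.1, 0.05, 6.2], "turn": 0, "fingers": 2.0},
  ],
)

```text
t: 28.85
eef_pos: [538.9, -108.2, 120.1]
tcp_rot: [-3.14, 0.002, -3.108]
force: [-0.0, -2.5, 4.4]
grip_width: 25.6
finger_force: 30.0
```

Emit:
apply_moves(
  plan=[
    {"travel": [0.2, 0, 0.35], "turn": 0, "fingers": 2.0},
    {"travel": [0.4, 0, 0.69], "turn": 0, "fingers": 2.0},
    {"travel": [0.55, 0, 0.95], "turn": 0, "fingers": 2.0},
    {"travel": [0.65, 0, 1.13], "turn": 0, "fingers": 2.0},
    {"travel": [0.75, 0, 1.3], "turn": 0, "fingers": 2.0},
    {"travel": [0.75, 0, 1.3], "turn": 0, "fingers": 2.0},
    {"travel": [0.75, 0, 1.3], "turn": 0, "fingers": 2.0},
  ],
)

```text
t: 29.55
eef_pos: [533.1, -108.5, 109.6]
tcp_rot: [-3.139, 0.006, -3.108]
force: [-1.2, 0.0, 15.4]
grip_width: 26.0
finger_force: 30.0
```

Emit:
apply_moves(
  plan=[
    {"travel": [0.06, 0, 0.1], "turn": 0, "fingers": 2.0},
    {"travel": [0.06, 0, 0.1], "turn": 0, "fingers": 2.0},
    {"travel": [-0.1, 0, -0.2], "turn": 0, "fingers": 3.6},
    {"travel": [-0.1, 0, -0.2], "turn": 0, "fingers": 3.6},
    {"travel": [-0.1, 0, -3], "turn": 0, "fingers": 3.6},
    {"travel": [-0.1, 0, -7], "turn": 0, "fingers": 3.6},
    {"travel": [-0.1, 0, -11], "turn": 0, "fingers": 3.6},
    {"travel": [-0.1, 0, -12], "turn": 0, "fingers": 3.6},
  ],
)

```text
t: 30.35
eef_pos: [533.4, -108.3, 230.2]
tcp_rot: [-3.139, 0.006, -3.108]
force: [0.3, 0.1, -0.5]
grip_width: 36.3
finger_force: 0.0
```

Run:
```python
from tip import *
im,_=robot.get_image("scene"); cv2.imwrite("pics/scene0.png",im[:,:,::-1])
print([(round(a),c.round(2)) for a,c,_ in blobs("scene",(210,165,245,210),0,75,8)])
print([(round(a),c.round(2)) for a,c,_ in blobs("scene",(130,185,180,250),0,60,100)],robot.get_obs()["force"].round(1),robot.get_obs()["t"])
```

```text
[(110, array([228.89, 189.92]))]
[(326, array([158.61, 233.13])), (224, array([150.83, 205.44]))] [ 0.7 -0.5  0.5] 30.4
```

Run:
```python
from tip import *
go(pan(-6,118,44),CA,False); go(pan(-6,118,39),CA,False)
```

```text
t 30.4 pos [ 533.2 -108.2  229.6] ang 91.9 w 35.9 F [ 0.7 -0.5  0.5] travel [-0.89  0.03  9.58] turn 0.0
t 30.4 pos [ 533.2 -108.2  229.6] ang 91.9 w 35.9 F [ 0.7 -0.5  0.5] travel [-0.64  0.03 10.01] turn 0.0
```

Emit:
apply_moves(
  plan=[
    {"travel": [-0.9, 0, 0], "turn": 0, "fingers": 0},
    {"travel": [-0.9, 0, 0], "turn": 0, "fingers": 0},
    {"travel": [-0.9, 0, 3], "turn": 0, "fingers": 0},
    {"travel": [-0.9, 0, 6], "turn": 0, "fingers": 0},
    {"travel": [-0.9, 0, 8.5], "turn": 0, "fingers": 0},
    {"travel": [-0.9, 0, 9.5], "turn": 0, "fingers": 0},
    {"travel": [-0.75, 0, 9.8], "turn": 0, "fingers": 0},
    {"travel": [-0.65, 0, 10], "turn": 0, "fingers": 0},
    {"travel": [-0.65, 0, 10], "turn": 0, "fingers": 0},
  ],
)

```text
t: 31.3
eef_pos: [540.6, -107.0, 128.9]
tcp_rot: [3.141, 0.006, -3.108]
force: [0.3, 4.7, 19.0]
grip_width: 0.3
finger_force: 8.1
```

Emit:
apply_moves(
  plan=[
    {"travel": [0.05, 0, 0.09], "turn": 0, "fingers": 0},
    {"travel": [0.1, 0, 0.18], "turn": 0, "fingers": 0},
    {"travel": [0.1, 0, 0.18], "turn": 0, "fingers": 0},
  ],
)

```text
t: 31.6
eef_pos: [540.7, -107.1, 128.7]
tcp_rot: [-3.141, 0.008, -3.108]
force: [-1.1, 6.0, 25.2]
grip_width: 0.6
finger_force: 10.8
```

Emit:
apply_moves(
  plan=[
    {"travel": [-0.3, 0, -1], "turn": 0, "fingers": 0},
    {"travel": [-0.3, 0, -5], "turn": 0, "fingers": 0},
    {"travel": [-0.3, 0, -9], "turn": 0, "fingers": 0},
    {"travel": [-0.3, 0, -12], "turn": 0, "fingers": 0},
    {"travel": [-0.3, 0, -12], "turn": 0, "fingers": 0},
  ],
)

```text
t: 32.1
eef_pos: [541.9, -108.2, 247.7]
tcp_rot: [-3.139, 0.006, -3.108]
force: [0.6, 0.2, -0.6]
grip_width: 0.1
finger_force: 0.0
```

Run:
```python
from tip import *
im,_=robot.get_image("scene"); cv2.imwrite("pics/scene0.png",im[:,:,::-1])
print([(round(a),c.round(2)) for a,c,_ in blobs("scene",(210,165,245,210),0,75,8)],robot.get_obs()["force"].round(1))
print(robot.sign_off())
```

```text
[(110, array([228.88, 189.96]))] [-0.3 -0.3 -0.1]
the job is handed in; nothing more can be done
None
```

I ran every step and handed the job in at about 32 s, but no verdict came back: cap pulled up, strip pressed along the whole groove, stylus back upright in its stand, cap pressed home.

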